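# Swap the sample under the microscope

### The job

The next sample, the round lidded pot, stands in the walled bay at the back of the rack, behind two bottles. First clear both bottles upright onto the side tray; then change the samples over, so that the round pot stands in the middle of the round microscope stage and the square tin that was on the stage stands in the middle of the bay in the pot's place. Only then put each bottle back, upright, on the very spot where it stood at the start, and do not disturb the bowl in the tray or the lens cap on the stage base.

Things in the scene. Friction and masses are not known exactly. Their poses are not given: they have to be found in the camera images.
- rack: Fixed aluminium rack, origin under its middle spot, +x away from the robot. Floor top z=6 mm, x -97..135, y +-65. Marked spots on y=0: near x=-58, middle 0 (a bottle on each, which varies), back x=58 = middle of the bay, whose walls (x 33..135, inner faces y=+-35, 5 thick, top z=56) leave finger room at a thing only along x, once the bottles are gone. Low back wall x=130, top z=36.
- stage: Fixed white microscope stage base, 220 (x) by 160 (y) by 32 mm high, with a black round stage disc 92 mm across in its middle, whose top is at z = 36 mm. Origin: underside, below the middle of the disc.
- tray: Fixed grey open side tray, 220 (x) by 170 (y) mm outside, walls 4 mm thick and 18 mm high, inner floor at about z = 5 mm. Origin: centre of its underside. A small steel bowl lies in the +x part (bowl centre at x = 66 to 72 mm); the rest is empty.
- round_pot: Round steel sample pot with lid, 50 mm across (lid band 51), 34 mm high, small knob 12 mm across on top up to 44 mm. At the start on the rack's back spot (within 4 mm), in the bay. About 0.14 kg. Origin: centre of its underside, z up.
- square_tin: Closed square steel tin, 44 by 44 mm (lid band 45), 32 mm high, sides along its x and y axes. At the start on the stage disc, at any yaw. About 0.12 kg. Origin: centre of its underside, z up.
- amber_bottle: Round amber glass bottle, 42 mm across up to 72 mm high, then a shoulder and a black cap 26 mm across up to 100 mm. About 0.16 kg. Origin: centre of its underside, z up.
- square_bottle: Square white plastic bottle, 42 by 42 mm up to 76 mm high, then a neck and a grey round cap 28 mm across up to 98 mm. Sides along its x and y axes, within 0.12 rad of the rack's at the start. About 0.14 kg. Origin: centre of its underside, z up.
- bowl: Small open steel bowl in the tray, 60 mm across and 30 mm high: leave it where it is. Origin: centre of its underside.
- lens_cap: Black round lens cap, 34 mm across and 12 mm high, lying on the white stage base near its corner at +x, +y: leave it where it is. Origin: centre of its underside.
Things that resemble listed ones, but are neither listed nor needed, are in the scene too. Leave any orange or yellow look-alike of the square_tin alone.

How it is judged:
On the way, in this order (a step that is already met when the one before it is completed fails the run):
1. both bottles stand upright and released on the side tray, the round pot still in the bay (x of amber_bottle in the frame of tray between -0.11 and 0.11 m and y of amber_bottle in the frame of tray between -0.085 and 0.085 m and z of amber_bottle in the frame of tray between -0.002 and 0.012 m and angle between each of amber_bottle, square_bottle's own z axis and vertical below 0.12 rad and linear speed of each of amber_bottle, square_bottle below 0.02 m/s and contact force between the fingers and amber_bottle below 0.1 N and x of square_bottle in the frame of tray between -0.11 and 0.11 m and y of square_bottle in the frame of tray between -0.085 and 0.085 m and z of square_bottle in the frame of tray between -0.002 and 0.012 m and contact force between the fingers and square_bottle below 0.1 N and distance of round_pot from where it was at the start of the episode below 0.02 m), for 0.2 s.
2. with both bottles still on the tray, the round pot stands released in the middle of the stage disc and the square tin in the middle of the bay (horizontal distance between round_pot and stage below 0.015 m and z of round_pot in the frame of stage between 0.031 and 0.041 m and angle between each of round_pot, square_tin, amber_bottle, square_bottle's own z axis and vertical below 0.12 rad and linear speed of each of round_pot, square_tin, amber_bottle, square_bottle below 0.02 m/s and contact force between the fingers and round_pot below 0.1 N and x of square_tin in the frame of rack between 0.043 and 0.073 m and y of square_tin in the frame of rack between -0.02 and 0.02 m and z of square_tin in the frame of rack between 0.001 and 0.011 m and contact force between the fingers and square_tin below 0.1 N and x of amber_bottle in the frame of tray between -0.11 and 0.11 m and y of amber_bottle in the frame of tray between -0.085 and 0.085 m and z of amber_bottle in the frame of tray between -0.002 and 0.012 m and contact force between the fingers and amber_bottle below 0.1 N and x of square_bottle in the frame of tray between -0.11 and 0.11 m and y of square_bottle in the frame of tray between -0.085 and 0.085 m and z of square_bottle in the frame of tray between -0.002 and 0.012 m and contact force between the fingers and square_bottle below 0.1 N), for 0.2 s.
At the end, for the whole second after the job is handed in: The round pot stands on the stage disc within 15 mm of its middle; the square tin stands on the rack floor in the bay, within 15 mm of its middle along the rack; each bottle stands upright (within 0.12 rad) within 15 mm of where it stood at the start; all released and at rest (horizontal distance between round_pot and stage below 0.015 m and z of round_pot in the frame of stage between 0.031 and 0.041 m and angle between each of round_pot, square_tin, amber_bottle, square_bottle's own z axis and vertical below 0.12 rad and linear speed of each of round_pot, square_tin, amber_bottle, square_bottle below 0.02 m/s and contact force between the fingers and round_pot below 0.1 N and x of square_tin in the frame of rack between 0.043 and 0.073 m and y of square_tin in the frame of rack between -0.02 and 0.02 m and z of square_tin in the frame of rack between 0.001 and 0.011 m and contact force between the fingers and square_tin below 0.1 N and distance of each of amber_bottle, square_bottle from where it was at the start of the episode below 0.015 m and contact force between the fingers and amber_bottle below 0.1 N and contact force between the fingers and square_bottle below 0.1 N); the robot touches nothing.
It fails at once if the bowl in the tray is displaced by more than 25 mm (distance of bowl from where it was at the start of the episode above 0.025 m).
It fails at once if the lens cap is displaced by more than 25 mm (distance of lens_cap from where it was at the start of the episode above 0.025 m).
It also fails if it takes over 138 s, if anything falls off the work surface, if the arm or the gripper's body presses on something with over 40 N, if the wrist force passes 120 N, or if a joint passes its speed limit or range.

### The arm

A 6-joint arm with a two-finger parallel gripper is mounted at the origin on the work surface. World frame = base frame: x ahead of the robot, y to its left, z up, the work surface at z = 0. Lengths are in m, angles in rad, forces in N, time in s.
With the tool pointing down it reaches from about 0.35 to 0.925 m from the base axis. Payload 6.4 kg.
Tool frame: the origin (TCP) lies between the finger pads; the fingertips stand 14 mm ahead of it and the grasp point (between the pads) lies 5 mm behind it (r.tcp_to_tips is the distance from the TCP to the fingertips, in m); z points along the fingers, y is the line along which they close (so a half turn about z gives the same grasp; the last joint's range is limited). The gripper opens to 94 mm and grips with 3 to 60 N. Pads are 16 mm wide; open, the fingers measure 119 mm over their backs; the gripper's body (75 mm by 177 mm) begins 78 mm behind the grasp point.
Start: joints at [-1.503, 0.245, 1.558, -0, 1.339, -0.174], TCP at [0.156, -0.631, 0.198] pointing down, gripper open.
Joint ranges: [-3.13, 3.13], [-1.02, 2.26], [0.13, 2.54], [-0.95, 4.09], [0.21, 2.88], [-2.74, 2.74]. Speed limits (rad/s): [2.57, 2.57, 3.14, 3.14, 3.14, 3.14].

### API

Orientations are given as a unit quaternion [x, y, z, w].
In Python, from station import r gives the robot as it stands.
- The arm moves only by the tool send_rows, never from a script. Its argument "deltas" is a list of rows, each an object with "delta_pos": the shift along the tool's x, y, z scaled (see below), a list of three; "angular": the turn, a rotation vector about the tool's x, y, z scaled (see below), a list of three. A call has exactly 10 rows; each row shifts and turns the commanded pose from where the row before left it, along the tool's axes as they then stand; what a row does not reach is not made up. The controller multiplies each number of a shift by 40 mm and each number of a turn by 8 degrees. A row lasts 1/10 s, in which the tool goes at most 50 mm and 8.59 degrees, less where a joint would pass 70% of its speed; a pose out of reach is approached as far as the arm can. A call with a number of a shift or a turn outside -1 to 1 is refused whole. A call with a gripper value outside its range is refused whole. "claw" is the opening, from 0 (shut) to 1 (fully open), set as the call begins (left out, the last holds). The fingers move at their own pace and stop on an object; "newtons" is the grip in N (left out, the last holds). Time passes only in rows, so rows that do not move let the fingers close, or fill a call up. It gives the time, the measured TCP pose, the force, the opening and the grip force at its end, in the units of the state.
- r.read_state(): the state, without advancing time (a new reading comes with each control period).
- r.capture(name): name is "scene" or "top" or "wrist"; returns a dict with "image" (400x640x3 uint8, red, green, blue), "depth" (400x640 float32, m along the optical axis (not along the pixel's ray), 0 where there is no reading), "K" (3x3 intrinsics, pixels), "origin" and "attitude" of the camera in the world. Camera axes: x right, y down, z forward; pixel columns grow to the right and rows downward; lengths in m; the calibration is good to about 2 mm. A picture is of the moment at which its call begins.
- r.sign_off(): hands the job in; it is judged then, once.
The state is a dict: "t": time; "q": joint angles; "qvel": joint speeds; "effort": joint torques, N m; "position": TCP position; "tcp_rot": TCP orientation; "force": force on the tool from outside, world axes, zero at the start; "torque": the same for the moment, N m; "gripper_width": opening from 0.0 (shut) to 1.0 (fully open); "finger_force": force on a finger pad.
Only numpy, scipy, OpenCV 4.12 (cv2) and the standard library are available. Lean on these libraries where they do the work, as an engineer would, in place of code of your own. Each camera call takes 0.05 s, during which the arm holds its last target. There are 200 camera calls.

## Working session

There is one attempt and no reset: what is moved stays moved. The work goes in short steps, Python scripts to look and compute and a tool call to move; the robot and the scene stay as the last step left them, time stands still between calls to the robot, and variables do not carry over. Pictures are saved under pics/ and viewed, at most 14 in all, crops included, and the job is handed in when it is done.

Besides the shell and the picture viewer there is one more tool, called after "Call:" as name(argument=value, ...), one argument or row to a line, values as JSON. send_rows: Moves the arm, as the interface text tells. Its arguments: {"type":"object","properties":{"deltas":{"type":"array"},"claw":{"type":"number"},"newtons":{"type":"number"}},"required":["deltas"]}

```bash
ls; mkdir -p pics
python3 - <<'E'
from station import r
import cv2, numpy as np
s=r.read_state(); print({k:np.round(v,3).tolist() if not isinstance(v,(int,float)) else v for k,v in s.items()})
for n in ("scene","top"):
    c=r.capture(n); np.savez(f"{n}0.npz",**c); cv2.imwrite(f"pics/{n}0.png",c["image"][:,:,::-1]); print(n,c["K"].tolist(),c["origin"],c["attitude"])
E
```

```text
pics
{'t': 0.0, 'q': [-1.503, 0.246, 1.559, 0.0, 1.339, -0.174], 'qvel': [0.001, 0.001, -0.0, -0.001, 0.0, -0.001], 'effort': [0.0, -41.583, -31.46, 0.069, 0.033, -0.0], 'position': [0.156, -0.63, 0.197], 'tcp_rot': [0.993, 0.121, 0.0, -0.001], 'force': [-0.163, -0.001, -0.206], 'torque': [-0.007, -0.027, -0.015], 'finger_force': 0.0, 'gripper_width': 1.004471554008929}
scene [[417.96423555516577, 0.0, 320.4184250132586], [0.0, 417.96423555516577, 196.39044476258684], [0.0, 0.0, 1.0]] [ 0.93703949 -0.18244584  0.80420371] [ 0.79660807  0.53987333 -0.14670952 -0.22897312]
top [[446.51729868778335, 0.0, 319.03956996645894], [0.0, 446.51729868778335, 200.29971259127223], [0.0, 0.0, 1.0]] [0.42668634 0.0220705  0.95701421] [-0.70085019  0.71250268 -0.022855    0.02503171]
```

View pics/scene0.png

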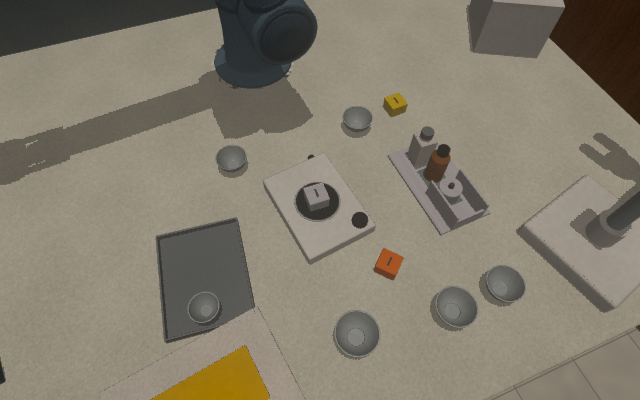

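View pics/top0.png

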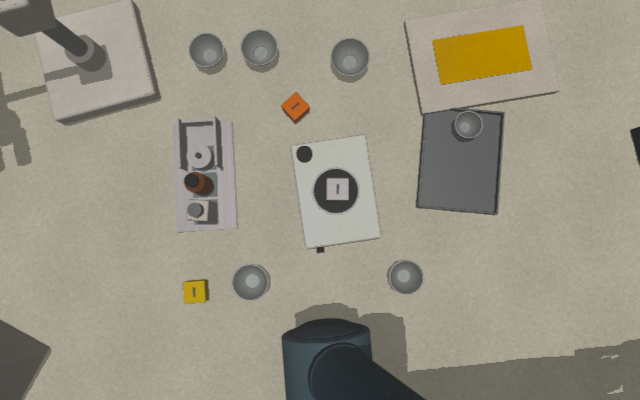

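The top view has image-up = world +x and image-left = world +y.

- **Rack:** at (205,177). The square bottle is on the near spot (200,210), amber on the middle spot (197,183) and the pot in the bay (201,157).
- **Stage:** disc at (336,190), with the pale tin on it at (338,188) and the lens cap at (304,154).
- **Tray:** at (460,162), with its bowl at (468,125).
- **Could be taken for the tin:** the orange one (295,107) and the yellow one (195,291), both to be left alone. The pale tin on the disc (338,188) is the right one.
- **Other look-alikes:** loose bowls at (206,50), (259,47), (350,58), (250,282) and (405,277).

Next I measure.

```bash
cat > h.py <<'E'
import numpy as np, cv2
from scipy.spatial.transform import Rotation as R
def cloud(c):
    K=c["K"]; d=c["depth"]; v,u=np.mgrid[:400,:640]
    p=np.stack([(u-K[0,2])/K[0,0]*d,(v-K[1,2])/K[1,1]*d,d],-1)
    return p@R.from_quat(c["attitude"]).as_matrix().T+c["origin"]
def sel(P,box,z):
    u0,u1,v0,v1=box; q=P[v0:v1,u0:u1].reshape(-1,3); return q[(q[:,2]>z[0])&(q[:,2]<z[1])]
def rect(p):
    (c,s,a)=cv2.minAreaRect((p[:,:2]*1000).astype(np.float32)); return np.round([*c,*s,a],1)
def circ(p):
    c,rad=cv2.minEnclosingCircle((p[:,:2]*1000).astype(np.float32)); return np.round([*c,rad],1)
E
python3 - <<'E'
from h import *
c=dict(np.load("top0.npz")); P=cloud(c)
def show(n,f,box,z):
    q=sel(P,box,z); print(n,len(q),f(q) if len(q)>3 else None, "zmed",np.round(np.median(q[:,2]),4) if len(q) else None)
print("table z",np.median(P[230:260,560:620,2]))
show("rack floor",rect,(165,245,110,240),(.003,.05))
show("rack all",rect,(165,245,110,240),(.003,.2))
show("bay walls",rect,(165,245,110,240),(.046,.066))
show("sq top cap",circ,(180,225,185,230),(.09,.12))
show("sq sh",rect,(180,225,185,230),(.07,.088))
show("amber cap",circ,(180,225,160,200),(.09,.12))
show("amber body",circ,(180,225,160,200),(.05,.085))
show("pot lid",circ,(186,216,142,172),(.033,.043))
show("pot knob",circ,(186,216,142,172),(.046,.056))
show("stage",rect,(280,390,125,255),(.026,.05))
show("stage disc",circ,(310,365,160,218),(.0345,.045))
show("tin",rect,(315,360,165,215),(.055,.08))
show("cap",circ,(290,320,140,170),(.039,.055))
show("tray",rect,(405,515,100,225),(.012,.025))
show("bowl",circ,(445,495,105,145),(.028,.05))
E
```

```text
table z 0.00028746948233709935
rack floor 5143 [552.5 271.1 168.3 280.   89.8] zmed 0.0063
rack all 6395 [552.5 271.1 168.3 280.   89.8] zmed 0.0073
bay walls 501 [556.2 270.  215.4  80.9   2.5] zmed 0.0542
sq top cap 206 [488.4 267.1  31.3] zmed 0.103
sq sh 384 [485.3 263.8  74.3  45.7   3.5] zmed 0.0808
amber cap 164 [527.1 270.2  13.1] zmed 0.105
amber body 262 [542.  269.4  49.8] zmed 0.0778
pot lid 443 [586.1 272.3  25.8] zmed 0.0396
pot knob 41 [586.9 250.6  27.5] zmed 0.0506
stage 7482 [508.8 -10.9 220.  160.    7.7] zmed 0.0319
stage disc 827 [509.3  -8.2  75.1] zmed 0.036
tin 503 [509.5 -13.1  42.3  44.8  89. ] zmed 0.0678
cap 207 [586.3  53.3  16.7] zmed 0.0434
tray 1662 [ 585.8 -275.2  183.5  246.4   84.6] zmed 0.0173
bowl 175 [ 644.  -292.1   29.7] zmed 0.033
```

Run:
```python
import cv2
a=cv2.imread("pics/top0.png")
cv2.imwrite("pics/crop1.png",cv2.hconcat([cv2.resize(a[110:240,165:245],None,fx=4,fy=4),cv2.resize(a[125:255,285:395],None,fx=4,fy=4)]))
```

```text
(no output)
```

View pics/crop1.png

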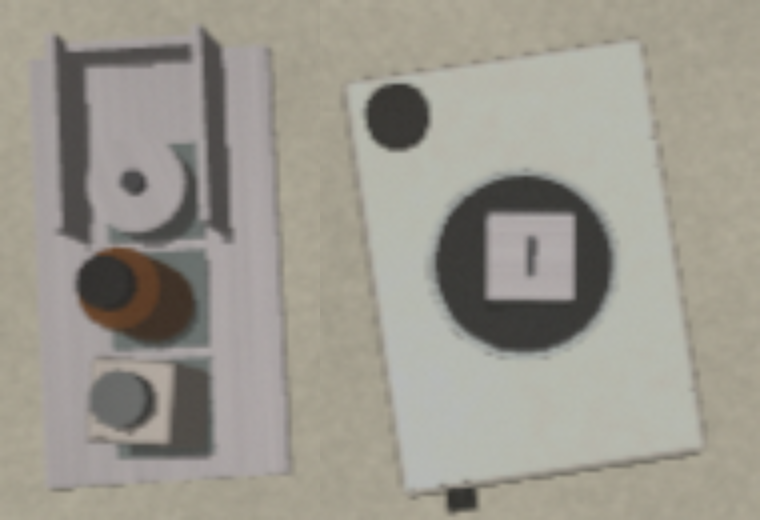

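The crop shows the square bottle at (130,400), nearly square to the rack. The amber bottle is at (130,295), the pot with its knob at (135,180), and the pale tin at (530,256), turned only a few degrees. I now refine the contaminated fits.

Run:
```python
from h import *
c=dict(np.load("top0.npz")); P=cloud(c); Z=P[...,2]
def comp(n,box,z,f,k=3,conv=False):
    u0,u1,v0,v1=box; m=np.zeros((400,640),np.uint8); m[v0:v1,u0:u1]=((Z>z[0])&(Z<z[1]))[v0:v1,u0:u1]
    m=cv2.morphologyEx(m,cv2.MORPH_OPEN,np.ones((k,k)))
    N,l,st,_=cv2.connectedComponentsWithStats(m); 
    i=1+np.argmax(st[1:,4]); q=P[l==i]; print(n,len(q),f(q),q.mean(0).round(4))
comp("rack",(160,250,105,245),(.004,.2),rect)
comp("sq cap",(180,225,198,225),(.095,.12),circ,2)
comp("sq sh",(180,225,198,225),(.076,.09),rect,2)
comp("amber cap",(180,225,165,200),(.095,.12),circ,2)
comp("tray",(410,510,103,220),(.003,.025),rect)
comp("bowl",(445,495,105,145),(.026,.05),circ,1)
comp("disc",(280,390,125,255),(.026,.12),rect)
comp("tin",(315,360,165,215),(.055,.08),rect)
# scene view cross check
c=dict(np.load("scene0.npz")); P=cloud(c); Z=P[...,2]
comp("S pot",(430,470,170,215),(.034,.043),circ,2)
comp("S amber cap",(430,460,135,165),(.1,.11),circ,2)
comp("S sq cap",(415,440,120,145),(.098,.11),circ,2)
comp("S sq sh",(405,445,120,175),(.076,.088),rect,2)
comp("S tin",(295,340,180,220),(.062,.08),rect,2)
comp("S stage",(255,380,150,265),(.026,.04),rect)
comp("S rack",(380,495,140,240),(.003,.008),rect)
comp("S tray",(150,260,210,345),(.003,.025),rect)
```

```text
rack 2850 [583.4 272.1 163.6 126.2   5.4] [0.5811 0.2677 0.0353]
sq cap 172 [446.9 148.6 128.1] [0.4688 0.2598 0.1057]
sq sh 270 [460.2 160.4 281.5  42.2  84.9] [0.4683 0.2568 0.0803]
amber cap 156 [479.2 150.6 138.8] [0.5247 0.2659 0.1079]
tray 937 [ 583.2 -257.2  137.1  228.    86.7] [ 0.6356 -0.2254  0.0139]
bowl 201 [ 644.  -292.1   29.7] [ 0.6474 -0.2963  0.0319]
disc 7973 [508.9 -11.  219.9 160.    7.7] [ 0.5074 -0.0108  0.0346]
tin 497 [509.5 -13.1  42.3  44.8  89. ] [ 0.5088 -0.0133  0.0676]
S pot 207 [591.3 279.4  29.2] [0.5914 0.27   0.0404]
S amber cap 114 [504.5 311.2  58. ] [0.5293 0.2775 0.0991]
S sq cap 121 [442.5 303.9  61.1] [0.4733 0.2706 0.0973]
S sq sh 199 [668.4  62.9  56.1 725.5  43.2] [0.4852 0.2587 0.0862]
S tin 417 [709.5 -75.   55.1 500.2  71. ] [ 0.516  -0.0092  0.0691]
S stage 5789 [510.6  -6.5 221.1 160.9   7.4] [ 0.5185 -0.0116  0.0331]
S rack 28 [610.8 231.1  19.2  10.2   3.6] [0.6113 0.2311 0.0065]
S tray 2570 [ 556.2 -272.5  172.4  199.    82.6] [ 0.5412 -0.2545  0.0079]
```

```bash
cat >> h.py <<'E'
def comp(c,n,box,z,f,k=3,blur=5,zfix=None):
    P=cloud(c); Z=cv2.medianBlur(P[...,2].astype(np.float32),blur) if blur else P[...,2]
    u0,u1,v0,v1=box; m=np.zeros((400,640),np.uint8); m[v0:v1,u0:u1]=((Z>z[0])&(Z<z[1]))[v0:v1,u0:u1]
    m=cv2.morphologyEx(m,cv2.MORPH_OPEN,np.ones((k,k)))
    N,l,st,_=cv2.connectedComponentsWithStats(m); i=1+np.argmax(st[1:,4]); l=l==i
    if zfix is None: q=P[l]; q=q[(q[:,2]>z[0]-.01)&(q[:,2]<z[1]+.01)]
    else:  # cast rays to a plane
        v,u=np.nonzero(l); K=c["K"]; d=np.stack([(u-K[0,2])/K[0,0],(v-K[1,2])/K[1,1],np.ones(len(u))],-1)@R.from_quat(c["attitude"]).as_matrix().T
        q=c["origin"]+d*((zfix-c["origin"][2])/d[:,2])[:,None]
    print(n,len(q),f(q),(q.mean(0)*1000).round(1)); return q
E
python3 - <<'E'
from h import *
c=dict(np.load("top0.npz"))
comp(c,"rack floor",(160,250,105,245),(.0035,.009),rect,3,5,.006)
comp(c,"walls",(160,250,105,165),(.042,.066),rect,1,0)
comp(c,"sq cap",(180,225,198,225),(.095,.12),circ,1,0)
comp(c,"sq cap",(180,225,198,225),(.095,.12),circ,1,3,.104)
comp(c,"sq all",(180,225,198,225),(.075,.12),rect,1,0)
comp(c,"amber cap",(180,225,165,200),(.095,.12),circ,1,0)
comp(c,"amber cap",(180,225,165,200),(.095,.12),circ,1,3,.106)
comp(c,"tray",(405,515,103,220),(.003,.025),rect,3,5)
comp(c,"bowl",(445,495,105,145),(.026,.05),circ,1,0)
c=dict(np.load("scene0.npz"))
comp(c,"S pot",(430,470,170,215),(.036,.046),circ,1,3)
comp(c,"S amber cap",(430,460,135,165),(.1,.115),circ,1,3)
comp(c,"S sq cap",(415,440,120,145),(.098,.115),circ,1,3)
comp(c,"S tin",(295,340,180,220),(.062,.08),rect,1,3)
E
```

```text
rack floor 3318 [546.7 269.1 229.9 130.    2.9] [522.4 259.2   6. ]
walls 208 [614.3 309.7  96.    6.3   2.7] [613.1 309.   52.3]
sq cap 173 [471.  263.2  13.9] [470.8 262.5 102.9]
sq cap 173 [470.9 261.9  14.5] [470.7 262.2 104. ]
sq all 461 [471.2 263.4  42.9  42.   85.3] [470.4 259.9  89.4]
amber cap 157 [527.1 270.2  13.1] [527.  269.  104.6]
amber cap 156 [526.4 268.7  13.9] [526.9 268.7 106. ]
tray 8358 [ 578.3 -281.9  186.9  238.    86.7] [ 576.  -279.8    6.5]
bowl 201 [ 644.  -292.1   29.7] [ 647.4 -296.3   31.9]
S pot 360 [587.9 276.   26.5] [588.9 274.4  41.6]
S amber cap 116 [529.  273.1  13.4] [530.3 271.9 106.6]
S sq cap 120 [473.5 266.9  14.1] [474.7 265.3 104.3]
S tin 416 [511.3  -9.6  44.5  45.8  89.5] [512.8 -10.2  68.6]
```

The rack origin comes out at about (528, 269) mm with a yaw of 2.8°. That predicts the spots at (470,266), (528,269) and (586,272), and the measured objects agree to 2–3 mm. Other values:

| Thing | Position (mm) | Note |
|---|---|---|
| Stage disc | (509.5, -10) | |
| Tin | (510, -12) | yaw about 0 |
| Tray | about (580, -279) | bowl at (644, -292) |

I first turn the tool square to the world, then travel.

Call:
send_rows(
  deltas=[
    {"delta_pos": [0, 0, 0], "angular": [0, 0, 0.87]},
    {"delta_pos": [0, 0, 0], "angular": [0, 0, 0.87]},
    {"delta_pos": [0.8, -0.9, 0], "angular": [0, 0, 0]},
    {"delta_pos": [0.8, -0.9, 0], "angular": [0, 0, 0]},
    {"delta_pos": [0.8, -0.9, 0], "angular": [0, 0, 0]},
    {"delta_pos": [0.8, -0.9, 0], "angular": [0, 0, 0]},
    {"delta_pos": [0.8, -0.9, 0], "angular": [0, 0, 0]},
    {"delta_pos": [0.8, -0.9, 0], "angular": [0, 0, 0]},
    {"delta_pos": [0.8, -0.9, 0], "angular": [0, 0, 0]},
    {"delta_pos": [0.8, -0.9, 0], "angular": [0, 0, 0]},
  ],
  claw=1,
  newtons=25,
)

```text
t: 1.1
position: [0.4128, -0.3415, 0.1976]
tcp_rot: [1.0, -0.001, -0.0, -0.0]
force: [1.5, -0.2, 0.1]
gripper_width: 1.002
finger_force: 0.0
```

Call:
send_rows(
  deltas=[
    {"delta_pos": [0.148, -1, 0], "angular": [0, 0, 0]},
    {"delta_pos": [0.148, -1, 0], "angular": [0, 0, 0]},
    {"delta_pos": [0.148, -1, 0], "angular": [0, 0, 0]},
    {"delta_pos": [0.148, -1, 0], "angular": [0, 0, 0]},
    {"delta_pos": [0.148, -1, 0], "angular": [0, 0, 0]},
    {"delta_pos": [0.148, -1, 0], "angular": [0, 0, 0]},
    {"delta_pos": [0.148, -1, 0], "angular": [0, 0, 0]},
    {"delta_pos": [0.148, -1, 0], "angular": [0, 0, 0]},
    {"delta_pos": [0.148, -1, 0], "angular": [0, 0, 0]},
    {"delta_pos": [0.148, -1, 0], "angular": [0, 0, 0]},
  ],
)

```text
t: 2.1
position: [0.4713, 0.0583, 0.1976]
tcp_rot: [1.0, -0.001, -0.0, 0.0]
force: [1.2, -0.4, 1.0]
gripper_width: 1.002
finger_force: 0.0
```

Call:
send_rows(
  deltas=[
    {"delta_pos": [0, -1, 0], "angular": [0, 0, 0]},
    {"delta_pos": [0, -1, 0], "angular": [0, 0, 0]},
    {"delta_pos": [0, -1, 0], "angular": [0, 0, 0]},
    {"delta_pos": [0, -0.9, 0], "angular": [0, 0, 0]},
    {"delta_pos": [0, -0.7, 0], "angular": [0, 0, 0]},
    {"delta_pos": [0, -0.4, 0], "angular": [0, 0, 0]},
    {"delta_pos": [0, -0.15, 0], "angular": [0, 0, 0]},
    {"delta_pos": [0, 0, 0], "angular": [0, 0, 0]},
    {"delta_pos": [0, 0, 0], "angular": [0, 0, 0]},
    {"delta_pos": [0, 0, 0], "angular": [0, 0, 0]},
  ],
)

```text
t: 3.1
position: [0.4721, 0.2615, 0.1979]
tcp_rot: [1.0, -0.001, 0.0, 0.0]
force: [-0.7, -0.7, 0.3]
gripper_width: 1.0
finger_force: 0.0
```

Run:
```python
from station import r
import cv2,numpy as np
from h import *
s=r.read_state(); print(s["position"],s["q"].round(3) if hasattr(s["q"],'round') else s["q"])
c=r.capture("wrist"); np.savez("w1.npz",**c); cv2.imwrite("pics/w1.png",c["image"][:,:,::-1]); print(c["origin"])
P=cloud(c)
for n,z in (("caps",(.1,.112)),("sqsh",(.076,.09)),("potlid",(.036,.046)),("walls",(.053,.06))):
    m=((P[...,2]>z[0])&(P[...,2]<z[1])).astype(np.uint8); N,l,st,ce=cv2.connectedComponentsWithStats(m)
    for i in range(1,N):
        if st[i,4]>150: q=P[l==i]; print(n,st[i,4],ce[i].round(),circ(q),rect(q))
```

```text
[0.47210444 0.26152298 0.19786293] [ 0.296 -0.014  1.84  -0.     1.315  1.869]
[0.55207532 0.26055003 0.38617033]
caps 775 [307. 132.] [527.3 270.8  12.9] [527.8 270.8  25.1  25.2  43.9]
caps 791 [316. 197.] [471.3 263.9  14. ] [471.3 264.2  27.2  27.4  48.3]
sqsh 900 [309. 127.] [527.4 270.8  20.8] [527.5 270.8  40.5  40.6  87.8]
sqsh 1116 [317. 185.] [471.4 264.   28. ] [470.9 263.9  42.   42.4  85.9]
potlid 2246 [307.  63.] [585.9 272.4  25.5] [5.858e+02 2.728e+02 5.070e+01 4.990e+01 3.000e-01]
potlid 924 [535.  63.] [586.4  51.1  19.9] [586.4  54.3  33.3  33.7  41.1]
potlid 3732 [573. 140.] [507.5 -11.   47.6] [508.5  -6.7  85.9  91.6  86.9]
potlid 357 [391. 306.] [323.4 169.4  38. ] [320.7 174.3  75.   62.2  27.4]
walls 578 [265.  46.] [598.5 309.3  38.4] [598.5 309.8  76.8   5.4   2.6]
walls 522 [348.  43.] [600.  235.6  36.6] [600.  234.8  73.2   5.3   2.6]
walls 248 [578. 144.] [509.6   4.2  22.1] [509.9   7.7   7.   44.2  84.9]
```

View pics/w1.png

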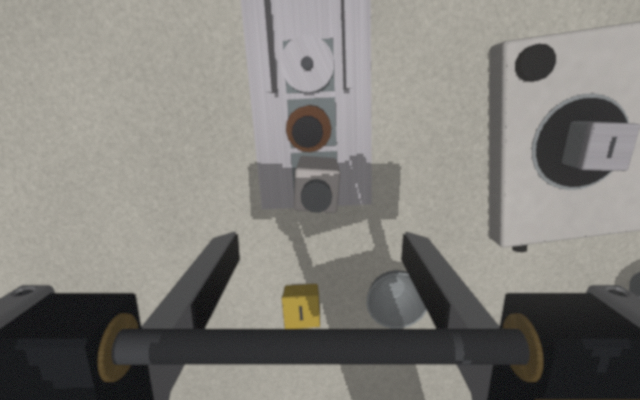

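The wrist image shows the square bottle's cap at (316,197), amber at (307,132) and the pot at (307,63). Measured positions are square bottle (471.3,264), amber (527.4,270.8) and pot (585.9,272.5), so all views agree. Now I descend on the square bottle.

Call:
send_rows(
  deltas=[
    {"delta_pos": [-0.02, -0.06, 0.5], "angular": [0, 0, 0]},
    {"delta_pos": [0, 0, 0.6], "angular": [0, 0, 0]},
    {"delta_pos": [0, 0, 0.6], "angular": [0, 0, 0]},
    {"delta_pos": [0, 0, 0.6], "angular": [0, 0, 0]},
    {"delta_pos": [0, 0, 0.6], "angular": [0, 0, 0]},
    {"delta_pos": [0, 0, 0.5], "angular": [0, 0, 0]},
    {"delta_pos": [0, 0, 0.3], "angular": [0, 0, 0]},
    {"delta_pos": [0, 0, 0.1], "angular": [0, 0, 0]},
    {"delta_pos": [0, 0, 0], "angular": [0, 0, 0]},
    {"delta_pos": [0, 0, 0], "angular": [0, 0, 0]},
  ],
)

```text
t: 4.15
position: [0.472, 0.2651, 0.0469]
tcp_rot: [1.0, -0.001, 0.001, -0.0]
force: [-0.0, -0.1, -0.2]
gripper_width: 0.997
finger_force: 0.0
```

Call:
send_rows(
  deltas=[
    {"delta_pos": [0, 0, 0], "angular": [0, 0, 0]},
    {"delta_pos": [0, 0, 0], "angular": [0, 0, 0]},
    {"delta_pos": [0, 0, 0], "angular": [0, 0, 0]},
    {"delta_pos": [0, 0, 0], "angular": [0, 0, 0]},
    {"delta_pos": [0, 0, 0], "angular": [0, 0, 0]},
    {"delta_pos": [0, 0, 0], "angular": [0, 0, 0]},
    {"delta_pos": [0, 0, 0], "angular": [0, 0, 0]},
    {"delta_pos": [0, 0, 0], "angular": [0, 0, 0]},
    {"delta_pos": [0, 0, 0], "angular": [0, 0, 0]},
    {"delta_pos": [0, 0, 0], "angular": [0, 0, 0]},
  ],
  claw=0,
  newtons=25,
)

```text
t: 5.15
position: [0.471, 0.265, 0.0458]
tcp_rot: [1.0, -0.001, -0.0, -0.0]
force: [-0.2, 0.3, 0.6]
gripper_width: 0.454
finger_force: 24.4
```

Call:
send_rows(
  deltas=[
    {"delta_pos": [0, 0, -0.5], "angular": [0, 0, 0]},
    {"delta_pos": [0, 0, -1], "angular": [0, 0, 0]},
    {"delta_pos": [0, 0, -0.75], "angular": [0, 0, 0]},
    {"delta_pos": [0.1, 0.5, 0], "angular": [0, 0, 0]},
    {"delta_pos": [0.1, 0.8, 0], "angular": [0, 0, 0]},
    {"delta_pos": [0.1, 1, 0], "angular": [0, 0, 0]},
    {"delta_pos": [0.1, 1, 0], "angular": [0, 0, 0]},
    {"delta_pos": [0.1, 1, 0], "angular": [0, 0, 0]},
    {"delta_pos": [0.1, 1, 0], "angular": [0, 0, 0]},
    {"delta_pos": [0.1, 1, 0], "angular": [0, 0, 0]},
  ],
)

```text
t: 6.15
position: [0.4984, 0.0113, 0.1356]
tcp_rot: [1.0, -0.001, -0.0, -0.0]
force: [0.4, 0.3, -1.7]
gripper_width: 0.453
finger_force: 24.4
```

Call:
send_rows(
  deltas=[
    {"delta_pos": [0.1, 1, 0], "angular": [0, 0, 0]},
    {"delta_pos": [0.05, 1, 0], "angular": [0, 0, 0]},
    {"delta_pos": [0, 1, 0], "angular": [0, 0, 0]},
    {"delta_pos": [0, 1, 0], "angular": [0, 0, 0]},
    {"delta_pos": [0, 1, 0], "angular": [0, 0, 0]},
    {"delta_pos": [0, 1, 0], "angular": [0, 0, 0]},
    {"delta_pos": [0, 0.8, 0], "angular": [0, 0, 0]},
    {"delta_pos": [0, 0.4, 0], "angular": [0, 0, 0]},
    {"delta_pos": [0, 0.2, 0], "angular": [0, 0, 0]},
    {"delta_pos": [0, 0, 0], "angular": [0, 0, 0]},
  ],
)

```text
t: 7.15
position: [0.5043, -0.2829, 0.1355]
tcp_rot: [1.0, -0.001, -0.0, -0.0]
force: [0.1, -0.4, -1.1]
gripper_width: 0.451
finger_force: 24.4
```

Run:
```python
from station import r
import cv2,numpy as np
from h import *
s=r.read_state(); print(s["position"],s["gripper_width"],s["finger_force"],s["force"])
c=r.capture("wrist"); np.savez("w2.npz",**c); cv2.imwrite("pics/w2.png",c["image"][:,:,::-1])
comp(c,"tray floor",(0,640,0,400),(.003,.0085),rect,3,5,.005)
comp(c,"tray rim",(0,640,0,300),(.0145,.021),rect,1,0)
comp(c,"bowl",(0,640,0,300),(.03,.038),circ,1,0)
```

```text
[ 0.50429981 -0.28293772  0.13549402] 0.4513852422881977 24.437956704350654 [ 0.08357168 -0.41561269 -1.07808257]
tray floor 33689 [ 570.5 -278.4  164.2  209.3   83.8] [ 573.7 -277.9    5. ]
tray rim 1572 [ 559.2 -196.9  200.    62.1   11.6] [ 555.  -200.5   18.7]
bowl 21259 [510.8 -25.  125.8] [510.4 -49.8  33.9]
```

View pics/w2.png

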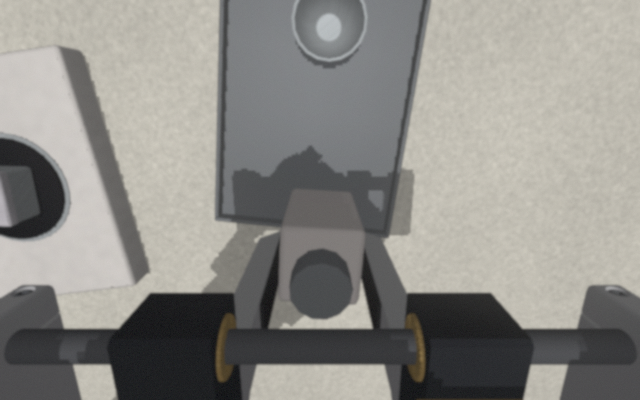

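The bottle is held upright over the near part of the tray. The bowl at (330,20) is well clear ahead, and the tray's near inner edge is at x≈466 mm. I lower and release.

Call:
send_rows(
  deltas=[
    {"delta_pos": [0, 0, 0.4], "angular": [0, 0, 0]},
    {"delta_pos": [0, 0, 0.6], "angular": [0, 0, 0]},
    {"delta_pos": [0, 0, 0.5], "angular": [0, 0, 0]},
    {"delta_pos": [0, 0, 0.35], "angular": [0, 0, 0]},
    {"delta_pos": [0, 0, 0.2], "angular": [0, 0, 0]},
    {"delta_pos": [0, 0, 0.1], "angular": [0, 0, 0]},
    {"delta_pos": [0, 0, 0.08], "angular": [0, 0, 0]},
    {"delta_pos": [0, 0, 0.02], "angular": [0, 0, 0]},
    {"delta_pos": [0, 0, 0], "angular": [0, 0, 0]},
    {"delta_pos": [0, 0, 0], "angular": [0, 0, 0]},
  ],
)

```text
t: 8.2
position: [0.5048, -0.2835, 0.0465]
tcp_rot: [1.0, -0.001, 0.0, 0.0]
force: [-0.3, 0.1, -1.7]
gripper_width: 0.45
finger_force: 24.4
```

Call:
send_rows(
  deltas=[
    {"delta_pos": [0, 0, 0], "angular": [0, 0, 0]},
    {"delta_pos": [0, 0, 0], "angular": [0, 0, 0]},
    {"delta_pos": [0, 0, 0], "angular": [0, 0, 0]},
    {"delta_pos": [0, 0, 0], "angular": [0, 0, 0]},
    {"delta_pos": [0, 0, 0], "angular": [0, 0, 0]},
    {"delta_pos": [0, 0, 0], "angular": [0, 0, 0]},
    {"delta_pos": [0, 0, 0], "angular": [0, 0, 0]},
    {"delta_pos": [0, 0, 0], "angular": [0, 0, 0]},
    {"delta_pos": [0, 0, 0], "angular": [0, 0, 0]},
    {"delta_pos": [0, 0, 0], "angular": [0, 0, 0]},
  ],
  claw=1,
)

```text
t: 9.2
position: [0.5045, -0.2831, 0.0458]
tcp_rot: [1.0, -0.001, 0.0, -0.0]
force: [0.2, 0.1, 0.0]
gripper_width: 1.002
finger_force: 0.0
```

Call:
send_rows(
  deltas=[
    {"delta_pos": [0, 0, -0.6], "angular": [0, 0, 0]},
    {"delta_pos": [0, 0, -1], "angular": [0, 0, 0]},
    {"delta_pos": [0, 0, -0.9], "angular": [0, 0, 0]},
    {"delta_pos": [0.07, -0.6, 0], "angular": [0, 0, 0]},
    {"delta_pos": [0.1, -1, 0], "angular": [0, 0, 0]},
    {"delta_pos": [0.1, -1, 0], "angular": [0, 0, 0]},
    {"delta_pos": [0.1, -1, 0], "angular": [0, 0, 0]},
    {"delta_pos": [0.1, -1, 0], "angular": [0, 0, 0]},
    {"delta_pos": [0.1, -1, 0], "angular": [0, 0, 0]},
    {"delta_pos": [0, -1, 0], "angular": [0, 0, 0]},
  ],
)

```text
t: 10.2
position: [0.5277, -0.0176, 0.1461]
tcp_rot: [1.0, -0.001, 0.0, 0.0]
force: [0.4, 0.4, -0.1]
gripper_width: 1.001
finger_force: 0.0
```

Call:
send_rows(
  deltas=[
    {"delta_pos": [0, -1, 0], "angular": [0, 0, 0]},
    {"delta_pos": [0, -1, 0], "angular": [0, 0, 0]},
    {"delta_pos": [0, -1, 0], "angular": [0, 0, 0]},
    {"delta_pos": [0, -1, 0], "angular": [0, 0, 0]},
    {"delta_pos": [0, -1, 0], "angular": [0, 0, 0]},
    {"delta_pos": [0, -1, 0], "angular": [0, 0, 0]},
    {"delta_pos": [0, -0.75, 0], "angular": [0, 0, 0]},
    {"delta_pos": [0, -0.4, 0], "angular": [0, 0, 0]},
    {"delta_pos": [0, -0.1, 0], "angular": [0, 0, 0]},
    {"delta_pos": [0, 0, 0], "angular": [0, 0, 0]},
  ],
)

```text
t: 11.2
position: [0.5279, 0.2705, 0.1457]
tcp_rot: [1.0, -0.0, -0.0, 0.0]
force: [-0.5, -0.1, -0.8]
gripper_width: 0.999
finger_force: 0.0
```

Directly over amber. I descend 100 mm, grip and lift.

Call:
send_rows(
  deltas=[
    {"delta_pos": [0, 0, 0.4], "angular": [0, 0, 0]},
    {"delta_pos": [0, 0, 0.6], "angular": [0, 0, 0]},
    {"delta_pos": [0, 0, 0.6], "angular": [0, 0, 0]},
    {"delta_pos": [0, 0, 0.5], "angular": [0, 0, 0]},
    {"delta_pos": [0, 0, 0.3], "angular": [0, 0, 0]},
    {"delta_pos": [0, 0, 0.1], "angular": [0, 0, 0]},
    {"delta_pos": [0, 0, 0], "angular": [0, 0, 0]},
    {"delta_pos": [0, 0, 0], "angular": [0, 0, 0]},
    {"delta_pos": [0, 0, 0], "angular": [0, 0, 0]},
    {"delta_pos": [0, 0, 0], "angular": [0, 0, 0]},
  ],
)

```text
t: 12.2
position: [0.5285, 0.2711, 0.0468]
tcp_rot: [1.0, -0.001, 0.001, -0.0]
force: [0.5, -0.2, 1.3]
gripper_width: 1.003
finger_force: 0.0
```

Call:
send_rows(
  deltas=[
    {"delta_pos": [0, 0, 0], "angular": [0, 0, 0]},
    {"delta_pos": [0, 0, 0], "angular": [0, 0, 0]},
    {"delta_pos": [0, 0, 0], "angular": [0, 0, 0]},
    {"delta_pos": [0, 0, 0], "angular": [0, 0, 0]},
    {"delta_pos": [0, 0, 0], "angular": [0, 0, 0]},
    {"delta_pos": [0, 0, 0], "angular": [0, 0, 0]},
    {"delta_pos": [0, 0, 0], "angular": [0, 0, 0]},
    {"delta_pos": [0, 0, 0], "angular": [0, 0, 0]},
    {"delta_pos": [0, 0, 0], "angular": [0, 0, 0]},
    {"delta_pos": [0, 0, 0], "angular": [0, 0, 0]},
  ],
  claw=0,
  newtons=25,
)

```text
t: 13.2
position: [0.5279, 0.2709, 0.0458]
tcp_rot: [1.0, -0.001, 0.0, -0.0]
force: [0.7, 0.8, 1.2]
gripper_width: 0.443
finger_force: 25.0
```

Call:
send_rows(
  deltas=[
    {"delta_pos": [0, 0, -0.5], "angular": [0, 0, 0]},
    {"delta_pos": [0, 0, -1], "angular": [0, 0, 0]},
    {"delta_pos": [0, 0, -0.75], "angular": [0, 0, 0]},
    {"delta_pos": [0.1, 0.5, 0], "angular": [0, 0, 0]},
    {"delta_pos": [0.2, 0.8, 0], "angular": [0, 0, 0]},
    {"delta_pos": [0.2, 1, 0], "angular": [0, 0, 0]},
    {"delta_pos": [0.2, 1, 0], "angular": [0, 0, 0]},
    {"delta_pos": [0.2, 1, 0], "angular": [0, 0, 0]},
    {"delta_pos": [0.2, 1, 0], "angular": [0, 0, 0]},
    {"delta_pos": [0, 1, 0], "angular": [0, 0, 0]},
  ],
)

```text
t: 14.2
position: [0.5718, 0.017, 0.1357]
tcp_rot: [1.0, -0.001, 0.0, 0.0]
force: [1.3, 0.3, -1.3]
gripper_width: 0.444
finger_force: 25.0
```

Call:
send_rows(
  deltas=[
    {"delta_pos": [0, 1, 0], "angular": [0, 0, 0]},
    {"delta_pos": [0, 1, 0], "angular": [0, 0, 0]},
    {"delta_pos": [0, 1, 0], "angular": [0, 0, 0]},
    {"delta_pos": [0, 1, 0], "angular": [0, 0, 0]},
    {"delta_pos": [0, 1, 0], "angular": [0, 0, 0]},
    {"delta_pos": [0, 1, 0], "angular": [0, 0, 0]},
    {"delta_pos": [0, 0.9, 0], "angular": [0, 0, 0]},
    {"delta_pos": [0, 0.45, 0], "angular": [0, 0, 0]},
    {"delta_pos": [0, 0.2, 0], "angular": [0, 0, 0]},
    {"delta_pos": [0, 0, 0], "angular": [0, 0, 0]},
  ],
)

```text
t: 15.2
position: [0.5711, -0.283, 0.1355]
tcp_rot: [1.0, -0.001, -0.0, -0.0]
force: [1.5, 0.1, -0.8]
gripper_width: 0.445
finger_force: 25.0
```

Call:
send_rows(
  deltas=[
    {"delta_pos": [0, 0, 0.4], "angular": [0, 0, 0]},
    {"delta_pos": [0, 0, 0.6], "angular": [0, 0, 0]},
    {"delta_pos": [0, 0, 0.5], "angular": [0, 0, 0]},
    {"delta_pos": [0, 0, 0.35], "angular": [0, 0, 0]},
    {"delta_pos": [0, 0, 0.2], "angular": [0, 0, 0]},
    {"delta_pos": [0, 0, 0.1], "angular": [0, 0, 0]},
    {"delta_pos": [0, 0, 0.08], "angular": [0, 0, 0]},
    {"delta_pos": [0, 0, 0.02], "angular": [0, 0, 0]},
    {"delta_pos": [0, 0, 0], "angular": [0, 0, 0]},
    {"delta_pos": [0, 0, 0], "angular": [0, 0, 0]},
  ],
)

```text
t: 16.2
position: [0.5716, -0.2835, 0.0466]
tcp_rot: [1.0, -0.001, 0.001, 0.0]
force: [-0.5, -0.2, -0.9]
gripper_width: 0.444
finger_force: 25.0
```

Call:
send_rows(
  deltas=[
    {"delta_pos": [0, 0, 0], "angular": [0, 0, 0]},
    {"delta_pos": [0, 0, 0], "angular": [0, 0, 0]},
    {"delta_pos": [0, 0, 0], "angular": [0, 0, 0]},
    {"delta_pos": [0, 0, 0], "angular": [0, 0, 0]},
    {"delta_pos": [0, 0, 0], "angular": [0, 0, 0]},
    {"delta_pos": [0, 0, 0], "angular": [0, 0, 0]},
    {"delta_pos": [0, 0, 0], "angular": [0, 0, 0]},
    {"delta_pos": [0, 0, 0], "angular": [0, 0, 0]},
    {"delta_pos": [0, 0, 0], "angular": [0, 0, 0]},
    {"delta_pos": [0, 0, 0], "angular": [0, 0, 0]},
  ],
  claw=1,
)

```text
t: 17.2
position: [0.5712, -0.2832, 0.0459]
tcp_rot: [1.0, -0.001, -0.0, 0.0]
force: [-0.2, -0.9, -0.3]
gripper_width: 0.998
finger_force: 0.0
```

Call:
send_rows(
  deltas=[
    {"delta_pos": [0, 0, -0.6], "angular": [0, 0, 0]},
    {"delta_pos": [0, 0, -1], "angular": [0, 0, 0]},
    {"delta_pos": [0, 0, -0.9], "angular": [0, 0, 0]},
    {"delta_pos": [0, -0.8, 0], "angular": [0, 0, 0]},
    {"delta_pos": [-0.25, -1, 0], "angular": [0, 0, 0]},
    {"delta_pos": [-0.25, -1, 0], "angular": [0, 0, 0]},
    {"delta_pos": [-0.25, -1, 0], "angular": [0, 0, 0]},
    {"delta_pos": [-0.25, -1, 0], "angular": [0, 0, 0]},
    {"delta_pos": [-0.25, -1, 0], "angular": [0, 0, 0]},
    {"delta_pos": [-0.28, -0.98, 0], "angular": [0, 0, 0]},
  ],
)

```text
t: 18.2
position: [0.5098, -0.0104, 0.146]
tcp_rot: [1.0, -0.001, 0.0, 0.0]
force: [0.7, 0.6, 0.2]
gripper_width: 0.997
finger_force: 0.0
```

Call:
send_rows(
  deltas=[
    {"delta_pos": [0, 0, 0], "angular": [0, 0, -0.9]},
    {"delta_pos": [0, 0, 0], "angular": [0, 0, -1]},
    {"delta_pos": [0, 0, 0], "angular": [0, 0, -1]},
    {"delta_pos": [0, 0, 0], "angular": [0, 0, -1]},
    {"delta_pos": [0, 0, 0], "angular": [0, 0, -1]},
    {"delta_pos": [0, 0, 0], "angular": [0, 0, -1]},
    {"delta_pos": [0, 0, 0], "angular": [0, 0, -1]},
    {"delta_pos": [0, 0, 0], "angular": [0, 0, -1]},
    {"delta_pos": [0, 0, 0], "angular": [0, 0, -1]},
    {"delta_pos": [0, 0, 0], "angular": [0, 0, -1]},
  ],
)

```text
t: 19.2
position: [0.5103, -0.0119, 0.1459]
tcp_rot: [0.769, 0.639, 0.0, 0.0]
force: [1.1, 0.2, -0.1]
gripper_width: 1.002
finger_force: 0.0
```

Call:
send_rows(
  deltas=[
    {"delta_pos": [0, 0, 0], "angular": [0, 0, -1]},
    {"delta_pos": [0, 0, 0], "angular": [0, 0, -0.35]},
    {"delta_pos": [0, 0, 0], "angular": [0, 0, 0]},
    {"delta_pos": [0, 0, 0], "angular": [0, 0, 0]},
    {"delta_pos": [0, 0, 0], "angular": [0, 0, 0]},
    {"delta_pos": [0, 0, 0], "angular": [0, 0, 0]},
    {"delta_pos": [0, 0, 0], "angular": [0, 0, 0]},
    {"delta_pos": [0, 0, 0], "angular": [0, 0, 0]},
    {"delta_pos": [0, 0, 0], "angular": [0, 0, 0]},
    {"delta_pos": [0, 0, 0], "angular": [0, 0, 0]},
  ],
)

```text
t: 20.2
position: [0.5104, -0.0119, 0.1458]
tcp_rot: [0.708, 0.707, 0.0, -0.0]
force: [0.1, 0.3, -1.0]
gripper_width: 1.003
finger_force: 0.0
```

Run:
```python
from station import r
import cv2,numpy as np
from h import *
s=r.read_state(); print(s["position"],s["tcp_rot"],s["q"])
c=r.capture("top"); np.savez("t2.npz",**c)
d=r.capture("wrist"); 
cv2.imwrite("pics/b.png",np.hstack([cv2.resize(c["image"],(400,250)),cv2.resize(d["image"],(400,250))])[:,:,::-1])
comp(c,"amb",(380,520,100,178),(.095,.115),circ,1,0)
comp(c,"sq",(380,520,178,220),(.095,.115),circ,1,0)
comp(d,"tin W",(0,640,0,400),(.062,.075),rect,1,0)
```

```text
[ 0.51037421 -0.01192805  0.14584915] [ 7.07552854e-01  7.06660426e-01  1.21027986e-05 -1.19114135e-05] [-2.45776835e-01 -2.96809616e-02  1.95518211e+00  3.52028520e-05
  1.21609949e+00 -2.44526977e-01]
amb 152 [ 571.3 -283.5   12.9] [ 570.6 -282.5  103.3]
sq 171 [ 504.8 -284.7   14. ] [ 504.6 -283.6  101.6]
tin W 2836 [510.1 -12.7  44.7  44.7  88.6] [510.1 -11.5  69.6]
```

View pics/b.png

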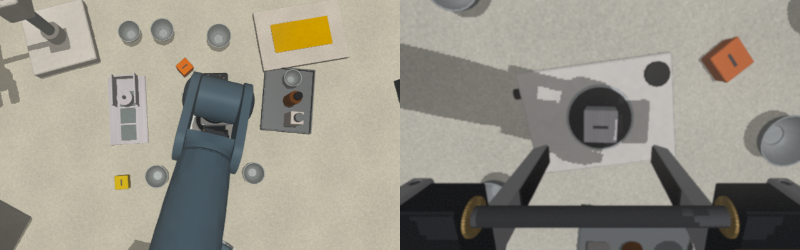

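Both bottles stand upright on the tray, at (291,98) and (297,118) in the left half of the picture. The tin lies squarely between the fingers at (600,127). I descend on it with the tips 3 mm above the disc.

Call:
send_rows(
  deltas=[
    {"delta_pos": [0, 0, 0.4], "angular": [0, 0, 0]},
    {"delta_pos": [0, 0, 0.6], "angular": [0, 0, 0]},
    {"delta_pos": [0, 0, 0.6], "angular": [0, 0, 0]},
    {"delta_pos": [0, 0, 0.4], "angular": [0, 0, 0]},
    {"delta_pos": [0, 0, 0.2], "angular": [0, 0, 0]},
    {"delta_pos": [0, 0, 0.12], "angular": [0, 0, 0]},
    {"delta_pos": [0, 0, 0], "angular": [0, 0, 0]},
    {"delta_pos": [0, 0, 0], "angular": [0, 0, 0]},
    {"delta_pos": [0, 0, 0], "angular": [0, 0, 0]},
    {"delta_pos": [0, 0, 0], "angular": [0, 0, 0]},
  ],
)

```text
t: 21.3
position: [0.5109, -0.012, 0.0538]
tcp_rot: [0.707, 0.707, 0.0, 0.001]
force: [0.3, 0.4, 0.4]
gripper_width: 1.0
finger_force: 0.0
```

Call:
send_rows(
  deltas=[
    {"delta_pos": [0, 0, 0], "angular": [0, 0, 0]},
    {"delta_pos": [0, 0, 0], "angular": [0, 0, 0]},
    {"delta_pos": [0, 0, 0], "angular": [0, 0, 0]},
    {"delta_pos": [0, 0, 0], "angular": [0, 0, 0]},
    {"delta_pos": [0, 0, 0], "angular": [0, 0, 0]},
    {"delta_pos": [0, 0, 0], "angular": [0, 0, 0]},
    {"delta_pos": [0, 0, 0], "angular": [0, 0, 0]},
    {"delta_pos": [0, 0, 0], "angular": [0, 0, 0]},
    {"delta_pos": [0, 0, 0], "angular": [0, 0, 0]},
    {"delta_pos": [0, 0, 0], "angular": [0, 0, 0]},
  ],
  claw=0,
  newtons=25,
)

```text
t: 22.3
position: [0.5104, -0.0119, 0.053]
tcp_rot: [0.708, 0.707, -0.0, 0.0]
force: [-0.2, 0.7, -0.8]
gripper_width: 0.467
finger_force: 24.9
```

Call:
send_rows(
  deltas=[
    {"delta_pos": [0, 0, -0.5], "angular": [0, 0, 0]},
    {"delta_pos": [0, 0, -1], "angular": [0, 0, 0]},
    {"delta_pos": [0.5, 0, 0], "angular": [0, 0, 0]},
    {"delta_pos": [0.8, -0.25, 0], "angular": [0, 0, 0]},
    {"delta_pos": [0.9, -0.25, 0], "angular": [0, 0, 0]},
    {"delta_pos": [0.8, 0, 0], "angular": [0, 0, 0]},
    {"delta_pos": [0.5, 0, 0], "angular": [0, 0, 0]},
    {"delta_pos": [0.25, 0, 0], "angular": [0, 0, 0]},
    {"delta_pos": [0, 0, 0], "angular": [0, 0, 0]},
    {"delta_pos": [0, 0, 0], "angular": [0, 0, 0]},
  ],
)

```text
t: 23.3
position: [0.4905, 0.1376, 0.1128]
tcp_rot: [0.708, 0.707, -0.0, -0.0]
force: [0.5, 0.3, -1.6]
gripper_width: 0.467
finger_force: 24.9
```

Call:
send_rows(
  deltas=[
    {"delta_pos": [0, 0, 0.4], "angular": [0, 0, 0]},
    {"delta_pos": [0, 0, 0.6], "angular": [0, 0, 0]},
    {"delta_pos": [0, 0, 0.6], "angular": [0, 0, 0]},
    {"delta_pos": [0, 0, 0.35], "angular": [0, 0, 0]},
    {"delta_pos": [0, 0, 0.2], "angular": [0, 0, 0]},
    {"delta_pos": [0, 0, 0.12], "angular": [0, 0, 0]},
    {"delta_pos": [0, 0, 0.08], "angular": [0, 0, 0]},
    {"delta_pos": [0, 0, 0.02], "angular": [0, 0, 0]},
    {"delta_pos": [0, 0, 0], "angular": [0, 0, 0]},
    {"delta_pos": [0, 0, 0], "angular": [0, 0, 0]},
  ],
)

```text
t: 24.3
position: [0.491, 0.1382, 0.0188]
tcp_rot: [0.707, 0.707, 0.0, 0.0]
force: [-0.9, 0.4, -2.3]
gripper_width: 0.466
finger_force: 24.9
```

Call:
send_rows(
  deltas=[
    {"delta_pos": [0, 0, 0], "angular": [0, 0, 0]},
    {"delta_pos": [0, 0, 0], "angular": [0, 0, 0]},
    {"delta_pos": [0, 0, 0], "angular": [0, 0, 0]},
    {"delta_pos": [0, 0, 0], "angular": [0, 0, 0]},
    {"delta_pos": [0, 0, 0], "angular": [0, 0, 0]},
    {"delta_pos": [0, 0, 0], "angular": [0, 0, 0]},
    {"delta_pos": [0, 0, 0], "angular": [0, 0, 0]},
    {"delta_pos": [0, 0, -0.5], "angular": [0, 0, 0]},
    {"delta_pos": [0, 0, -1], "angular": [0, 0, 0]},
    {"delta_pos": [0, 0, -1], "angular": [0, 0, 0]},
  ],
  claw=1,
)

```text
t: 25.3
position: [0.4896, 0.1381, 0.1187]
tcp_rot: [0.708, 0.707, -0.001, -0.001]
force: [0.7, 0.9, 0.9]
gripper_width: 0.997
finger_force: 0.0
```

Call:
send_rows(
  deltas=[
    {"delta_pos": [0, 0, -0.5], "angular": [0, 0, 0]},
    {"delta_pos": [0.6, 0.4, 0], "angular": [0, 0, 0]},
    {"delta_pos": [0.8, 0.6, 0], "angular": [0, 0, 0]},
    {"delta_pos": [0.8, 0.6, 0], "angular": [0, 0, 0]},
    {"delta_pos": [0.6, 0.4, 0], "angular": [0, 0, 0]},
    {"delta_pos": [0.4, 0.3, 0], "angular": [0, 0, 0]},
    {"delta_pos": [0.16, 0.09, 0], "angular": [0, 0, 0]},
    {"delta_pos": [0, 0, 0], "angular": [0, 0, 0]},
    {"delta_pos": [0, 0, 0], "angular": [0, 0, 0]},
    {"delta_pos": [0, 0, 0], "angular": [0, 0, 0]},
  ],
)

```text
t: 26.3
position: [0.5858, 0.2716, 0.1382]
tcp_rot: [0.708, 0.706, -0.0, -0.0]
force: [0.4, -0.4, 0.5]
gripper_width: 1.001
finger_force: 0.0
```

Run:
```python
from station import r
from h import *
s=r.read_state(); print(s["position"],s["tcp_rot"],s["q"])
d=r.capture("wrist"); cv2.imwrite("pics/w3.png",d["image"][:,:,::-1])
P=cloud(d)
for n,z in (("36-46",(.036,.046)),("tin",(.028,.0345)),("walls",(.053,.06))):
    m=((P[...,2]>z[0])&(P[...,2]<z[1])).astype(np.uint8); N,l,st,ce=cv2.connectedComponentsWithStats(m)
    for i in range(1,N):
        if st[i,4]>300: q=P[l==i]; print(n,st[i,4],ce[i].round(),circ(q),rect(q))
```

```text
[0.58582551 0.27159794 0.13823219] [ 7.07789148e-01  7.06423717e-01 -2.22738300e-04 -6.85063438e-05] [ 2.58891917e-01  2.91498131e-01  1.61468522e+00 -1.11139635e-04
  1.23586340e+00  2.60859485e-01]
36-46 10141 [551.  32.] [770.4 410.1  67.6] [770.1 410.  121.1  62.6  14.2]
36-46 897 [379. 211.] [613.6 270.7  60.6] [613.9 271.  102.   67.5   2.4]
36-46 2418 [322. 193.] [586.8 272.6  25.6] [586.8 272.8  50.4  50.6  41.7]
36-46 886 [577. 207.] [814.5 258.7  38.6] [814.3 258.7  74.6  75.7  89.8]
36-46 327 [ 50. 273.] [325.3 175.4  36.9] [326.3 190.9  30.9  73.8  86.3]
36-46 515 [323. 389.] [586.8  55.1  16.8] [587.   60.5  21.9  33.   89.5]
tin 322 [477.  41.] [714.9 396.9  32.3] [712.4 396.    5.9  64.6  19. ]
tin 1615 [ 20. 180.] [310.4 285.   28.4] [310.8 284.5  38.5  44.9   3. ]
tin 380 [367. 215.] [611.5 270.8  58.5] [627.8 249.1 116.9  54.6  37. ]
tin 791 [591. 212.] [815.5 258.1  34.6] [823.8 255.   68.   49.7  67.7]
tin 910 [232. 314.] [492.1 142.7  26.4] [491.8 144.1  33.   43.8  86.7]
tin 3957 [259. 384.] [517.3  44.2  97.3] [517.4  59.5  48.  194.1  89.1]
tin 955 [419. 376.] [690.4  72.   30.2] [690.8  71.7  45.4  44.8  39.6]
walls 889 [354. 154.] [612.1 309.3  50.8] [612.1 310.6 101.6   5.4   2.5]
walls 780 [349. 240.] [610.2 235.6  45.7] [610.2 235.5  91.3   6.3   2.5]
```

View pics/w3.png

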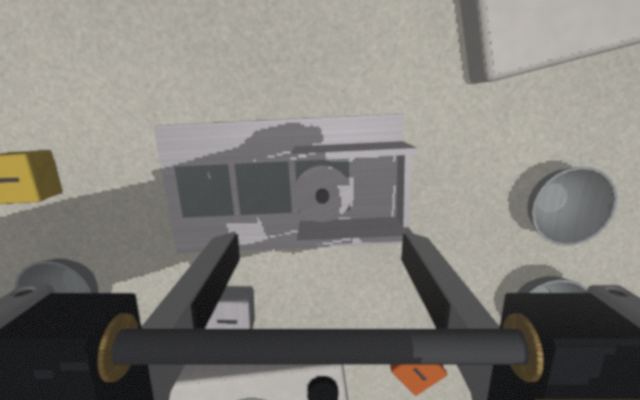

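The image shows the pot at (322,195) with free floor on both sides along x. The tin stands at (230,310) on the table. Measured pot position is (586.8,272.7), and the bay middle is (586,272).

Call:
send_rows(
  deltas=[
    {"delta_pos": [0.02, 0.02, 0.4], "angular": [0, 0, 0]},
    {"delta_pos": [0, 0, 0.6], "angular": [0, 0, 0]},
    {"delta_pos": [0, 0, 0.6], "angular": [0, 0, 0]},
    {"delta_pos": [0, 0, 0.5], "angular": [0, 0, 0]},
    {"delta_pos": [0, 0, 0.4], "angular": [0, 0, 0]},
    {"delta_pos": [0, 0, 0.25], "angular": [0, 0, 0]},
    {"delta_pos": [0, 0, 0.1], "angular": [0, 0, 0]},
    {"delta_pos": [0, 0, 0], "angular": [0, 0, 0]},
    {"delta_pos": [0, 0, 0], "angular": [0, 0, 0]},
    {"delta_pos": [0, 0, 0], "angular": [0, 0, 0]},
  ],
)

```text
t: 27.35
position: [0.5879, 0.2735, 0.0254]
tcp_rot: [0.707, 0.707, 0.001, 0.0]
force: [-0.2, 0.2, 0.0]
gripper_width: 1.004
finger_force: 0.0
```

Call:
send_rows(
  deltas=[
    {"delta_pos": [0, 0, 0], "angular": [0, 0, 0]},
    {"delta_pos": [0, 0, 0], "angular": [0, 0, 0]},
    {"delta_pos": [0, 0, 0], "angular": [0, 0, 0]},
    {"delta_pos": [0, 0, 0], "angular": [0, 0, 0]},
    {"delta_pos": [0, 0, 0], "angular": [0, 0, 0]},
    {"delta_pos": [0, 0, 0], "angular": [0, 0, 0]},
    {"delta_pos": [0, 0, 0], "angular": [0, 0, 0]},
    {"delta_pos": [0, 0, 0], "angular": [0, 0, 0]},
    {"delta_pos": [0, 0, 0], "angular": [0, 0, 0]},
    {"delta_pos": [0, 0, 0], "angular": [0, 0, 0]},
  ],
  claw=0,
  newtons=25,
)

```text
t: 28.35
position: [0.5871, 0.2732, 0.0243]
tcp_rot: [0.708, 0.707, 0.0, 0.0]
force: [0.6, 0.4, -0.2]
gripper_width: 0.521
finger_force: 25.0
```

Call:
send_rows(
  deltas=[
    {"delta_pos": [0, 0, -0.5], "angular": [0, 0, 0]},
    {"delta_pos": [0, 0, -1], "angular": [0, 0, 0]},
    {"delta_pos": [0, 0, -1], "angular": [0, 0, 0]},
    {"delta_pos": [-0.5, -0.15, 0], "angular": [0, 0, 0]},
    {"delta_pos": [-0.8, -0.3, 0], "angular": [0, 0, 0]},
    {"delta_pos": [-0.9, -0.3, 0], "angular": [0, 0, 0]},
    {"delta_pos": [-0.9, -0.3, 0], "angular": [0, 0, 0]},
    {"delta_pos": [-0.9, -0.3, 0], "angular": [0, 0, 0]},
    {"delta_pos": [-0.9, -0.3, 0], "angular": [0, 0, 0]},
    {"delta_pos": [-0.8, -0.3, 0], "angular": [0, 0, 0]},
  ],
)

```text
t: 29.35
position: [0.5078, 0.0439, 0.1239]
tcp_rot: [0.708, 0.707, -0.0, -0.0]
force: [1.0, -0.7, -2.2]
gripper_width: 0.523
finger_force: 25.0
```

Call:
send_rows(
  deltas=[
    {"delta_pos": [-0.7, 0, 0], "angular": [0, 0, 0]},
    {"delta_pos": [-0.45, 0, 0], "angular": [0, 0, 0]},
    {"delta_pos": [-0.2, 0, 0], "angular": [0, 0, 0]},
    {"delta_pos": [-0.05, 0, 0], "angular": [0, 0, 0]},
    {"delta_pos": [0, 0, 0], "angular": [0, 0, 0]},
    {"delta_pos": [0, 0, 0], "angular": [0, 0, 0]},
    {"delta_pos": [0, 0, 0], "angular": [0, 0, 0]},
    {"delta_pos": [0, 0, 0], "angular": [0, 0, 0]},
    {"delta_pos": [0, 0, 0], "angular": [0, 0, 0]},
    {"delta_pos": [0, 0, 0], "angular": [0, 0, 0]},
  ],
)

```text
t: 30.35
position: [0.5088, -0.0105, 0.1243]
tcp_rot: [0.707, 0.707, 0.0, -0.0]
force: [0.1, 0.4, -1.5]
gripper_width: 0.522
finger_force: 25.0
```

Call:
send_rows(
  deltas=[
    {"delta_pos": [0, 0, 0.3], "angular": [0, 0, 0]},
    {"delta_pos": [0, 0, 0.5], "angular": [0, 0, 0]},
    {"delta_pos": [0, 0, 0.4], "angular": [0, 0, 0]},
    {"delta_pos": [0, 0, 0.25], "angular": [0, 0, 0]},
    {"delta_pos": [0, 0, 0.15], "angular": [0, 0, 0]},
    {"delta_pos": [0, 0, 0.08], "angular": [0, 0, 0]},
    {"delta_pos": [0, 0, 0.04], "angular": [0, 0, 0]},
    {"delta_pos": [0, 0, 0.02], "angular": [0, 0, 0]},
    {"delta_pos": [0, 0, 0], "angular": [0, 0, 0]},
    {"delta_pos": [0, 0, 0], "angular": [0, 0, 0]},
  ],
)

```text
t: 31.35
position: [0.5091, -0.0108, 0.0551]
tcp_rot: [0.708, 0.707, 0.0, 0.0]
force: [0.0, -0.2, -0.6]
gripper_width: 0.522
finger_force: 25.0
```

Call:
send_rows(
  deltas=[
    {"delta_pos": [0, 0, 0], "angular": [0, 0, 0]},
    {"delta_pos": [0, 0, 0], "angular": [0, 0, 0]},
    {"delta_pos": [0, 0, 0], "angular": [0, 0, 0]},
    {"delta_pos": [0, 0, 0], "angular": [0, 0, 0]},
    {"delta_pos": [0, 0, 0], "angular": [0, 0, 0]},
    {"delta_pos": [0, 0, 0], "angular": [0, 0, 0]},
    {"delta_pos": [0, 0, 0], "angular": [0, 0, 0]},
    {"delta_pos": [0, 0, -0.5], "angular": [0, 0, 0]},
    {"delta_pos": [0, 0, -1], "angular": [0, 0, 0]},
    {"delta_pos": [0, 0, -1], "angular": [0, 0, 0]},
  ],
  claw=1,
)

```text
t: 32.35
position: [0.5079, -0.0105, 0.1551]
tcp_rot: [0.708, 0.707, -0.001, -0.001]
force: [0.4, 0.7, -0.3]
gripper_width: 1.0
finger_force: 0.0
```

Run:
```python
from station import r
from h import *
s=r.read_state(); print(s["position"],s["tcp_rot"])
d=r.capture("wrist"); cv2.imwrite("pics/w4.png",d["image"][:,:,::-1])
P=cloud(d)
for n,z in (("pot",(.065,.076)),("33-39",(.0335,.0385)),("tin",(.028,.0345))):
    m=((P[...,2]>z[0])&(P[...,2]<z[1])).astype(np.uint8); N,l,st,ce=cv2.connectedComponentsWithStats(m)
    for i in range(1,N):
        if st[i,4]>300: q=P[l==i]; print(n,st[i,4],ce[i].round(),circ(q),rect(q))
```

```text
[ 0.50791053 -0.01052905  0.15506887] [ 7.07550069e-01  7.06662292e-01 -5.77684347e-04 -9.85862247e-04]
pot 2629 [322. 200.] [508.3 -11.4  25.7] [508.3 -11.3  50.9  50.4  61.7]
33-39 412 [96. 13.] [324.6 148.7  31.7] [324.6 140.4  18.   63.4  89.9]
33-39 1519 [301.  22.] [490.2 133.3  26.7] [490.6 132.   34.1  43.9  89.9]
33-39 1583 [528.  98.] [690.1  71.8  29.6] [689.5  71.4  44.1  43.7  41.7]
33-39 19186 [320. 181.] [508.7 -10.1 129.4] [509.2 -10.  215.9 156.6   7.7]
33-39 761 [603. 230.] [793.4 -46.5  42.3] [784.8 -48.4  64.9  83.   13.3]
tin 2084 [300.  23.] [490.6 132.6  27.5] [490.4 132.   35.2  44.6  88.9]
tin 2383 [526.  98.] [690.5  71.3  30.6] [690.1  71.4  45.2  45.3  41.2]
tin 24216 [321. 178.] [509.8  -8.9 133. ] [509.2 -10.2 220.9 159.6   7.6]
tin 354 [618. 251.] [796.9 -66.6  30.5] [799.  -75.5  61.   19.4  13.1]
```

View pics/w4.png

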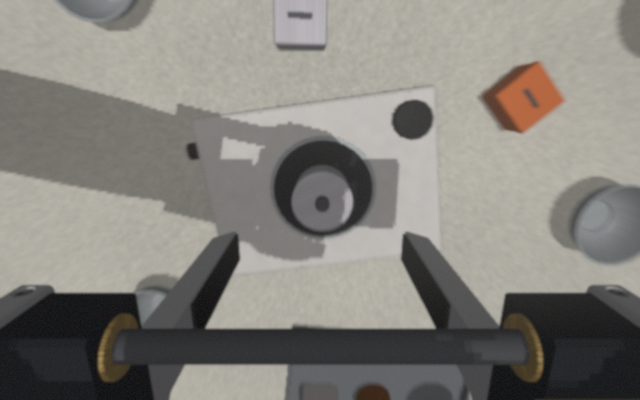

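The pot stands within 2 mm of the stage middle, with its knob at (322,203). The lens cap (412,119) is untouched and the tin waits at (300,20). Next I fetch the tin.

Call:
send_rows(
  deltas=[
    {"delta_pos": [0.5, -0.1, 0], "angular": [0, 0, 0]},
    {"delta_pos": [0.9, -0.1, 0], "angular": [0, 0, 0]},
    {"delta_pos": [0.9, -0.12, 0], "angular": [0, 0, 0]},
    {"delta_pos": [0.8, -0.12, 0], "angular": [0, 0, 0]},
    {"delta_pos": [0.4, 0, 0], "angular": [0, 0, 0]},
    {"delta_pos": [0.2, 0, 0], "angular": [0, 0, 0]},
    {"delta_pos": [0, 0, 0], "angular": [0, 0, 0]},
    {"delta_pos": [0, 0, 0], "angular": [0, 0, 0]},
    {"delta_pos": [0, 0, 0], "angular": [0, 0, 0]},
    {"delta_pos": [0, 0, 0.3], "angular": [0, 0, 0]},
  ],
)

```text
t: 33.4
position: [0.4929, 0.1367, 0.1439]
tcp_rot: [0.708, 0.706, 0.001, 0.001]
force: [0.2, 1.0, 0.5]
gripper_width: 0.999
finger_force: 0.0
```

Call:
send_rows(
  deltas=[
    {"delta_pos": [0, 0, 0.6], "angular": [0, 0, 0]},
    {"delta_pos": [0, 0, 0.6], "angular": [0, 0, 0]},
    {"delta_pos": [0, 0, 0.6], "angular": [0, 0, 0]},
    {"delta_pos": [0, 0, 0.6], "angular": [0, 0, 0]},
    {"delta_pos": [0, 0, 0.4], "angular": [0, 0, 0]},
    {"delta_pos": [0, 0, 0.2], "angular": [0, 0, 0]},
    {"delta_pos": [0, 0, 0.1], "angular": [0, 0, 0]},
    {"delta_pos": [0, 0, 0], "angular": [0, 0, 0]},
    {"delta_pos": [0, 0, 0], "angular": [0, 0, 0]},
    {"delta_pos": [0, 0, 0], "angular": [0, 0, 0]},
  ],
)

```text
t: 34.4
position: [0.4921, 0.1373, 0.0196]
tcp_rot: [0.707, 0.707, 0.001, 0.001]
force: [1.1, -0.1, -0.3]
gripper_width: 1.002
finger_force: 0.0
```

Call:
send_rows(
  deltas=[
    {"delta_pos": [0, 0, 0], "angular": [0, 0, 0]},
    {"delta_pos": [0, 0, 0], "angular": [0, 0, 0]},
    {"delta_pos": [0, 0, 0], "angular": [0, 0, 0]},
    {"delta_pos": [0, 0, 0], "angular": [0, 0, 0]},
    {"delta_pos": [0, 0, 0], "angular": [0, 0, 0]},
    {"delta_pos": [0, 0, 0], "angular": [0, 0, 0]},
    {"delta_pos": [0, 0, 0], "angular": [0, 0, 0]},
    {"delta_pos": [0, 0, 0], "angular": [0, 0, 0]},
    {"delta_pos": [0, 0, 0], "angular": [0, 0, 0]},
    {"delta_pos": [0, 0, 0], "angular": [0, 0, 0]},
  ],
  claw=0,
  newtons=25,
)

```text
t: 35.4
position: [0.4913, 0.1373, 0.0186]
tcp_rot: [0.708, 0.707, -0.0, -0.0]
force: [-0.5, -0.7, -0.7]
gripper_width: 0.464
finger_force: 25.0
```

Call:
send_rows(
  deltas=[
    {"delta_pos": [0, 0, -0.5], "angular": [0, 0, 0]},
    {"delta_pos": [0, 0, -1], "angular": [0, 0, 0]},
    {"delta_pos": [0, 0, -1], "angular": [0, 0, 0]},
    {"delta_pos": [0.5, 0.3, 0], "angular": [0, 0, 0]},
    {"delta_pos": [0.7, 0.5, 0], "angular": [0, 0, 0]},
    {"delta_pos": [0.8, 0.6, 0], "angular": [0, 0, 0]},
    {"delta_pos": [0.7, 0.5, 0], "angular": [0, 0, 0]},
    {"delta_pos": [0.4, 0.3, 0], "angular": [0, 0, 0]},
    {"delta_pos": [0.26, 0.17, 0], "angular": [0, 0, 0]},
    {"delta_pos": [0, 0, 0], "angular": [0, 0, 0]},
  ],
)

```text
t: 36.4
position: [0.5864, 0.2723, 0.1181]
tcp_rot: [0.707, 0.707, -0.0, -0.0]
force: [-0.8, 0.1, -0.6]
gripper_width: 0.463
finger_force: 25.0
```

Call:
send_rows(
  deltas=[
    {"delta_pos": [0, 0, 0], "angular": [0, 0, 0]},
    {"delta_pos": [0, 0, 0.4], "angular": [0, 0, 0]},
    {"delta_pos": [0, 0, 0.6], "angular": [0, 0, 0]},
    {"delta_pos": [0, 0, 0.5], "angular": [0, 0, 0]},
    {"delta_pos": [0, 0, 0.4], "angular": [0, 0, 0]},
    {"delta_pos": [0, 0, 0.2], "angular": [0, 0, 0]},
    {"delta_pos": [0, 0, 0.12], "angular": [0, 0, 0]},
    {"delta_pos": [0, 0, 0.08], "angular": [0, 0, 0]},
    {"delta_pos": [0, 0, 0.04], "angular": [0, 0, 0]},
    {"delta_pos": [0, 0, 0], "angular": [0, 0, 0]},
  ],
)

```text
t: 37.4
position: [0.5867, 0.2717, 0.0256]
tcp_rot: [0.708, 0.707, 0.0, 0.0]
force: [0.0, -0.8, -1.4]
gripper_width: 0.463
finger_force: 25.0
```

Call:
send_rows(
  deltas=[
    {"delta_pos": [0, 0, 0], "angular": [0, 0, 0]},
    {"delta_pos": [0, 0, 0], "angular": [0, 0, 0]},
    {"delta_pos": [0, 0, 0], "angular": [0, 0, 0]},
    {"delta_pos": [0, 0, 0], "angular": [0, 0, 0]},
    {"delta_pos": [0, 0, 0], "angular": [0, 0, 0]},
    {"delta_pos": [0, 0, 0], "angular": [0, 0, 0]},
    {"delta_pos": [0, 0, 0], "angular": [0, 0, 0]},
    {"delta_pos": [0, 0, -0.5], "angular": [0, 0, 0]},
    {"delta_pos": [0, 0, -1], "angular": [0, 0, 0]},
    {"delta_pos": [0, 0, -1], "angular": [0, 0, 0]},
  ],
  claw=1,
)

```text
t: 38.4
position: [0.5855, 0.2714, 0.1252]
tcp_rot: [0.708, 0.707, -0.001, -0.001]
force: [0.8, 0.9, 0.5]
gripper_width: 0.996
finger_force: 0.0
```

Run:
```python
from station import r
from h import *
s=r.read_state(); print(s["position"],s["tcp_rot"])
d=r.capture("wrist"); 
c=r.capture("top")
cv2.imwrite("pics/b2.png",np.hstack([cv2.resize(c["image"],(400,250)),cv2.resize(d["image"],(400,250))])[:,:,::-1])
comp(d,"tin W",(200,400,120,280),(.034,.043),rect,1,0)
comp(c,"pot",(305,370,155,220),(.06,.076),circ,1,0)
comp(c,"amb",(380,520,100,178),(.095,.115),circ,1,0)
comp(c,"sq",(380,520,178,220),(.095,.115),circ,1,0)
comp(c,"bowl",(445,495,105,145),(.026,.05),circ,1,0)
comp(c,"cap",(290,320,140,170),(.039,.055),circ,1,0)
```

```text
[0.58545165 0.2713591  0.12522247] [ 7.07536919e-01  7.06675379e-01 -1.03077642e-03 -5.95965415e-04]
tin W 2647 [586.5 271.6  44.9  44.   89. ] [586.3 272.8  39.7]
pot 485 [507.9 -11.8  25.5] [507.8 -11.7  70.1]
amb 152 [ 571.2 -283.8   13.4] [ 570.5 -282.7  103.3]
sq 176 [ 504.9 -284.3   14. ] [ 504.7 -283.5  101.5]
bowl 204 [ 644.5 -291.8   30.3] [ 647.4 -296.6   31.6]
cap 206 [586.4  53.4  16.9] [586.1  53.1  43.3]
```

View pics/b2.png

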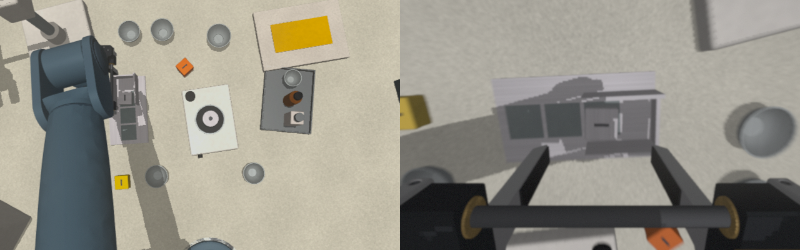

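The tin stands at (586.5,271.6), on the bay middle; the pot, bottles, bowl and lens cap are all in place. I turn back by 90° and go for amber.

Call:
send_rows(
  deltas=[
    {"delta_pos": [0, 0, -0.5], "angular": [0, 0, 0.5]},
    {"delta_pos": [0, 0, 0], "angular": [0, 0, 1]},
    {"delta_pos": [0, 0, 0], "angular": [0, 0, 1]},
    {"delta_pos": [0, 0, 0], "angular": [0, 0, 1]},
    {"delta_pos": [0, 0, 0], "angular": [0, 0, 1]},
    {"delta_pos": [0, 0, 0], "angular": [0, 0, 1]},
    {"delta_pos": [0, 0, 0], "angular": [0, 0, 1]},
    {"delta_pos": [0, 0, 0], "angular": [0, 0, 1]},
    {"delta_pos": [0, 0, 0], "angular": [0, 0, 1]},
    {"delta_pos": [0, 0, 0], "angular": [0, 0, 1]},
  ],
)

```text
t: 39.5
position: [0.5858, 0.2715, 0.144]
tcp_rot: [0.993, 0.118, -0.001, 0.0]
force: [1.1, 0.1, 0.0]
gripper_width: 0.999
finger_force: 0.0
```

Call:
send_rows(
  deltas=[
    {"delta_pos": [0, 0, 0], "angular": [0, 0, 1]},
    {"delta_pos": [0, 0, 0], "angular": [0, 0, 0.75]},
    {"delta_pos": [0, 0, 0], "angular": [0, 0, 0]},
    {"delta_pos": [0, 0.6, 0], "angular": [0, 0, 0]},
    {"delta_pos": [-0.1, 1, 0], "angular": [0, 0, 0]},
    {"delta_pos": [-0.1, 1, 0], "angular": [0, 0, 0]},
    {"delta_pos": [-0.1, 1, 0], "angular": [0, 0, 0]},
    {"delta_pos": [-0.07, 1, 0], "angular": [0, 0, 0]},
    {"delta_pos": [0, 1, 0], "angular": [0, 0, 0]},
    {"delta_pos": [0, 1, 0], "angular": [0, 0, 0]},
  ],
)

```text
t: 40.5
position: [0.5707, 0.0061, 0.1447]
tcp_rot: [1.0, 0.001, -0.0, -0.0]
force: [-0.1, -0.7, 0.7]
gripper_width: 1.001
finger_force: 0.0
```

Call:
send_rows(
  deltas=[
    {"delta_pos": [0, 1, 0], "angular": [0, 0, 0]},
    {"delta_pos": [0, 1, 0], "angular": [0, 0, 0]},
    {"delta_pos": [0, 1, 0], "angular": [0, 0, 0]},
    {"delta_pos": [0, 1, 0], "angular": [0, 0, 0]},
    {"delta_pos": [0, 1, 0], "angular": [0, 0, 0]},
    {"delta_pos": [0, 1, 0], "angular": [0, 0, 0]},
    {"delta_pos": [0, 0.8, 0], "angular": [0, 0, 0]},
    {"delta_pos": [0, 0.4, 0], "angular": [0, 0, 0]},
    {"delta_pos": [0, 0.06, 0], "angular": [0, 0, 0]},
    {"delta_pos": [0, 0, 0], "angular": [0, 0, 0]},
  ],
)

```text
t: 41.5
position: [0.5708, -0.282, 0.1446]
tcp_rot: [1.0, -0.0, -0.0, -0.0]
force: [0.1, 0.2, 0.8]
gripper_width: 1.001
finger_force: 0.0
```

Call:
send_rows(
  deltas=[
    {"delta_pos": [0, 0.02, 0.4], "angular": [0, 0, 0]},
    {"delta_pos": [0, 0, 0.6], "angular": [0, 0, 0]},
    {"delta_pos": [0, 0, 0.6], "angular": [0, 0, 0]},
    {"delta_pos": [0, 0, 0.5], "angular": [0, 0, 0]},
    {"delta_pos": [0, 0, 0.3], "angular": [0, 0, 0]},
    {"delta_pos": [0, 0, 0.08], "angular": [0, 0, 0]},
    {"delta_pos": [0, 0, 0], "angular": [0, 0, 0]},
    {"delta_pos": [0, 0, 0], "angular": [0, 0, 0]},
    {"delta_pos": [0, 0, 0], "angular": [0, 0, 0]},
    {"delta_pos": [0, 0, 0], "angular": [0, 0, 0]},
  ],
)

```text
t: 42.5
position: [0.5714, -0.284, 0.0468]
tcp_rot: [1.0, -0.001, 0.001, 0.001]
force: [-0.3, -0.3, -0.6]
gripper_width: 0.999
finger_force: 0.0
```

Call:
send_rows(
  deltas=[
    {"delta_pos": [0, 0, 0], "angular": [0, 0, 0]},
    {"delta_pos": [0, 0, 0], "angular": [0, 0, 0]},
    {"delta_pos": [0, 0, 0], "angular": [0, 0, 0]},
    {"delta_pos": [0, 0, 0], "angular": [0, 0, 0]},
    {"delta_pos": [0, 0, 0], "angular": [0, 0, 0]},
    {"delta_pos": [0, 0, 0], "angular": [0, 0, 0]},
    {"delta_pos": [0, 0, 0], "angular": [0, 0, 0]},
    {"delta_pos": [0, 0, 0], "angular": [0, 0, 0]},
    {"delta_pos": [0, 0, 0], "angular": [0, 0, 0]},
    {"delta_pos": [0, 0, 0], "angular": [0, 0, 0]},
  ],
  claw=0,
  newtons=25,
)

```text
t: 43.5
position: [0.5708, -0.2836, 0.0458]
tcp_rot: [1.0, -0.001, -0.0, -0.0]
force: [-0.1, 0.9, -0.6]
gripper_width: 0.44
finger_force: 25.0
```

Call:
send_rows(
  deltas=[
    {"delta_pos": [0, 0, -0.5], "angular": [0, 0, 0]},
    {"delta_pos": [0, 0, -1], "angular": [0, 0, 0]},
    {"delta_pos": [0, 0, -0.75], "angular": [0, 0, 0]},
    {"delta_pos": [0, -0.5, 0], "angular": [0, 0, 0]},
    {"delta_pos": [0, -0.8, 0], "angular": [0, 0, 0]},
    {"delta_pos": [0, -1, 0], "angular": [0, 0, 0]},
    {"delta_pos": [-0.2, -1, 0], "angular": [0, 0, 0]},
    {"delta_pos": [-0.2, -1, 0], "angular": [0, 0, 0]},
    {"delta_pos": [-0.2, -1, 0], "angular": [0, 0, 0]},
    {"delta_pos": [-0.2, -1, 0], "angular": [0, 0, 0]},
  ],
)

```text
t: 44.5
position: [0.537, -0.0287, 0.1337]
tcp_rot: [1.0, -0.0, -0.002, -0.001]
force: [0.4, 0.3, -0.9]
gripper_width: 0.44
finger_force: 25.0
```

Call:
send_rows(
  deltas=[
    {"delta_pos": [-0.2, -1, 0], "angular": [0, 0, 0]},
    {"delta_pos": [-0.1, -1, 0], "angular": [0, 0, 0]},
    {"delta_pos": [0, -1, 0], "angular": [0, 0, 0]},
    {"delta_pos": [0, -1, 0], "angular": [0, 0, 0]},
    {"delta_pos": [0, -1, 0], "angular": [0, 0, 0]},
    {"delta_pos": [0, -1, 0], "angular": [0, 0, 0]},
    {"delta_pos": [0, -0.8, 0], "angular": [0, 0, 0]},
    {"delta_pos": [0, -0.5, 0], "angular": [0, 0, 0]},
    {"delta_pos": [0, -0.26, 0], "angular": [0, 0, 0]},
    {"delta_pos": [0, 0, 0], "angular": [0, 0, 0]},
  ],
)

```text
t: 45.5
position: [0.526, 0.2718, 0.1344]
tcp_rot: [1.0, 0.0, -0.001, 0.0]
force: [0.1, 0.7, -1.7]
gripper_width: 0.442
finger_force: 25.0
```

Call:
send_rows(
  deltas=[
    {"delta_pos": [0, 0, 0.3], "angular": [0, 0, 0]},
    {"delta_pos": [0, 0, 0.5], "angular": [0, 0, 0]},
    {"delta_pos": [0, 0, 0.5], "angular": [0, 0, 0]},
    {"delta_pos": [0, 0, 0.4], "angular": [0, 0, 0]},
    {"delta_pos": [0, 0, 0.2], "angular": [0, 0, 0]},
    {"delta_pos": [0, 0, 0.12], "angular": [0, 0, 0]},
    {"delta_pos": [0, 0, 0.08], "angular": [0, 0, 0]},
    {"delta_pos": [0, 0, 0.06], "angular": [0, 0, 0]},
    {"delta_pos": [0, 0, 0.04], "angular": [0, 0, 0]},
    {"delta_pos": [0, 0, 0], "angular": [0, 0, 0]},
  ],
)

```text
t: 46.5
position: [0.5277, 0.271, 0.0481]
tcp_rot: [1.0, -0.001, 0.0, -0.0]
force: [0.3, 0.0, -1.3]
gripper_width: 0.442
finger_force: 25.0
```

Position is good. I release, lift and go back for the square bottle.

Call:
send_rows(
  deltas=[
    {"delta_pos": [0, 0, 0], "angular": [0, 0, 0]},
    {"delta_pos": [0, 0, 0], "angular": [0, 0, 0]},
    {"delta_pos": [0, 0, 0], "angular": [0, 0, 0]},
    {"delta_pos": [0, 0, 0], "angular": [0, 0, 0]},
    {"delta_pos": [0, 0, 0], "angular": [0, 0, 0]},
    {"delta_pos": [0, 0, 0], "angular": [0, 0, 0]},
    {"delta_pos": [0, 0, 0], "angular": [0, 0, 0]},
    {"delta_pos": [0, 0, -0.5], "angular": [0, 0, 0]},
    {"delta_pos": [0, 0, -1], "angular": [0, 0, 0]},
    {"delta_pos": [0, 0, -1], "angular": [0, 0, 0]},
  ],
  claw=1,
)

```text
t: 47.5
position: [0.5267, 0.2706, 0.1481]
tcp_rot: [1.0, -0.001, -0.001, 0.0]
force: [0.8, 0.3, -0.4]
gripper_width: 1.001
finger_force: 0.0
```

Call:
send_rows(
  deltas=[
    {"delta_pos": [0, 0.6, 0], "angular": [0, 0, 0]},
    {"delta_pos": [0, 1, 0], "angular": [0, 0, 0]},
    {"delta_pos": [-0.1, 1, 0], "angular": [0, 0, 0]},
    {"delta_pos": [-0.1, 1, 0], "angular": [0, 0, 0]},
    {"delta_pos": [-0.1, 1, 0], "angular": [0, 0, 0]},
    {"delta_pos": [-0.1, 1, 0], "angular": [0, 0, 0]},
    {"delta_pos": [-0.1, 1, 0], "angular": [0, 0, 0]},
    {"delta_pos": [-0.05, 1, 0], "angular": [0, 0, 0]},
    {"delta_pos": [0, 1, 0], "angular": [0, 0, 0]},
    {"delta_pos": [0, 1, 0], "angular": [0, 0, 0]},
  ],
)

```text
t: 48.5
position: [0.5048, -0.1147, 0.1481]
tcp_rot: [1.0, -0.001, 0.0, 0.0]
force: [0.4, 0.1, 0.3]
gripper_width: 1.0
finger_force: 0.0
```

Call:
send_rows(
  deltas=[
    {"delta_pos": [0, 1, 0], "angular": [0, 0, 0]},
    {"delta_pos": [0, 1, 0], "angular": [0, 0, 0]},
    {"delta_pos": [0, 1, 0], "angular": [0, 0, 0]},
    {"delta_pos": [0, 0.8, 0], "angular": [0, 0, 0]},
    {"delta_pos": [0, 0.4, 0], "angular": [0, 0, 0]},
    {"delta_pos": [0, 0.06, 0], "angular": [0, 0, 0]},
    {"delta_pos": [0, 0, 0], "angular": [0, 0, 0]},
    {"delta_pos": [0, 0, 0], "angular": [0, 0, 0]},
    {"delta_pos": [0, 0, 0], "angular": [0, 0, 0]},
    {"delta_pos": [0, 0, 0], "angular": [0, 0, 0]},
  ],
)

```text
t: 49.5
position: [0.505, -0.2825, 0.1479]
tcp_rot: [1.0, 0.0, -0.0, -0.0]
force: [1.1, -0.0, -0.5]
gripper_width: 1.001
finger_force: 0.0
```

Run:
```python
from station import r
from h import *
s=r.read_state(); print(s["position"],s["tcp_rot"])
c=r.capture("top"); cv2.imwrite("pics/t5.png",c["image"][:,:,::-1])
comp(c,"amber cap (was 527.1 270.2)",(180,225,165,200),(.095,.12),circ,1,0)
comp(c,"tin",(180,225,135,175),(.032,.044),rect,1,0)
```

```text
[ 0.50501702 -0.28249546  0.14788288] [ 9.99999991e-01  1.22323639e-04 -1.36354468e-05 -5.24729470e-05]
amber cap (was 527.1 270.2) 151 [528.  269.5  13. ] [527.4 269.  104.7]
tin 465 [585.1 270.2  44.6  44.4  89.1] [585.1 269.9  37.2]
```

Call:
send_rows(
  deltas=[
    {"delta_pos": [0, 0.02, 0.4], "angular": [0, 0, 0]},
    {"delta_pos": [0, 0, 0.6], "angular": [0, 0, 0]},
    {"delta_pos": [0, 0, 0.6], "angular": [0, 0, 0]},
    {"delta_pos": [0, 0, 0.5], "angular": [0, 0, 0]},
    {"delta_pos": [0, 0, 0.3], "angular": [0, 0, 0]},
    {"delta_pos": [0, 0, 0.15], "angular": [0, 0, 0]},
    {"delta_pos": [0, 0, 0], "angular": [0, 0, 0]},
    {"delta_pos": [0, 0, 0], "angular": [0, 0, 0]},
    {"delta_pos": [0, 0, 0], "angular": [0, 0, 0]},
    {"delta_pos": [0, 0, 0], "angular": [0, 0, 0]},
  ],
)

```text
t: 50.55
position: [0.5054, -0.2848, 0.0468]
tcp_rot: [1.0, -0.001, 0.001, 0.001]
force: [0.4, 0.3, -0.3]
gripper_width: 0.998
finger_force: 0.0
```

Call:
send_rows(
  deltas=[
    {"delta_pos": [0, 0, 0], "angular": [0, 0, 0]},
    {"delta_pos": [0, 0, 0], "angular": [0, 0, 0]},
    {"delta_pos": [0, 0, 0], "angular": [0, 0, 0]},
    {"delta_pos": [0, 0, 0], "angular": [0, 0, 0]},
    {"delta_pos": [0, 0, 0], "angular": [0, 0, 0]},
    {"delta_pos": [0, 0, 0], "angular": [0, 0, 0]},
    {"delta_pos": [0, 0, 0], "angular": [0, 0, 0]},
    {"delta_pos": [0, 0, 0], "angular": [0, 0, 0]},
    {"delta_pos": [0, 0, 0], "angular": [0, 0, 0]},
    {"delta_pos": [0, 0, 0], "angular": [0, 0, 0]},
  ],
  claw=0,
  newtons=25,
)

```text
t: 51.55
position: [0.5048, -0.2842, 0.0458]
tcp_rot: [1.0, -0.001, -0.0, -0.0]
force: [-0.9, 1.1, 0.4]
gripper_width: 0.449
finger_force: 24.5
```

Call:
send_rows(
  deltas=[
    {"delta_pos": [0, 0, -0.5], "angular": [0, 0, 0]},
    {"delta_pos": [0, 0, -1], "angular": [0, 0, 0]},
    {"delta_pos": [0, 0, -0.75], "angular": [0, 0, 0]},
    {"delta_pos": [0, -0.5, 0], "angular": [0, 0, 0]},
    {"delta_pos": [-0.1, -0.8, 0], "angular": [0, 0, 0]},
    {"delta_pos": [-0.15, -1, 0], "angular": [0, 0, 0]},
    {"delta_pos": [-0.15, -1, 0], "angular": [0, 0, 0]},
    {"delta_pos": [-0.15, -1, 0], "angular": [0, 0, 0]},
    {"delta_pos": [-0.15, -1, 0], "angular": [0, 0, 0]},
    {"delta_pos": [-0.14, -1, 0], "angular": [0, 0, 0]},
  ],
)

```text
t: 52.55
position: [0.4693, -0.0295, 0.1337]
tcp_rot: [1.0, -0.001, -0.001, -0.001]
force: [-0.5, 0.4, -1.3]
gripper_width: 0.454
finger_force: 24.5
```

Call:
send_rows(
  deltas=[
    {"delta_pos": [0, -1, 0], "angular": [0, 0, 0]},
    {"delta_pos": [0, -1, 0], "angular": [0, 0, 0]},
    {"delta_pos": [0, -1, 0], "angular": [0, 0, 0]},
    {"delta_pos": [0, -1, 0], "angular": [0, 0, 0]},
    {"delta_pos": [0, -1, 0], "angular": [0, 0, 0]},
    {"delta_pos": [0, -1, 0], "angular": [0, 0, 0]},
    {"delta_pos": [0, -0.7, 0], "angular": [0, 0, 0]},
    {"delta_pos": [0, -0.5, 0], "angular": [0, 0, 0]},
    {"delta_pos": [0, -0.22, 0], "angular": [0, 0, 0]},
    {"delta_pos": [0, 0, 0], "angular": [0, 0, 0]},
  ],
)

```text
t: 53.55
position: [0.4704, 0.2652, 0.1344]
tcp_rot: [1.0, 0.0, -0.001, 0.0]
force: [1.0, -0.3, -1.4]
gripper_width: 0.452
finger_force: 24.5
```

Call:
send_rows(
  deltas=[
    {"delta_pos": [0, 0, 0.3], "angular": [0, 0, 0]},
    {"delta_pos": [0, 0, 0.5], "angular": [0, 0, 0]},
    {"delta_pos": [0, 0, 0.5], "angular": [0, 0, 0]},
    {"delta_pos": [0, 0, 0.4], "angular": [0, 0, 0]},
    {"delta_pos": [0, 0, 0.2], "angular": [0, 0, 0]},
    {"delta_pos": [0, 0, 0.12], "angular": [0, 0, 0]},
    {"delta_pos": [0, 0, 0.08], "angular": [0, 0, 0]},
    {"delta_pos": [0, 0, 0.06], "angular": [0, 0, 0]},
    {"delta_pos": [0, 0, 0.04], "angular": [0, 0, 0]},
    {"delta_pos": [0, 0, 0], "angular": [0, 0, 0]},
  ],
)

```text
t: 54.55
position: [0.4721, 0.2646, 0.0481]
tcp_rot: [1.0, -0.001, 0.0, -0.0]
force: [-0.6, -0.2, -1.5]
gripper_width: 0.451
finger_force: 24.5
```

Release, lift, and move back clear for a check.

Call:
send_rows(
  deltas=[
    {"delta_pos": [0, 0, 0], "angular": [0, 0, 0]},
    {"delta_pos": [0, 0, 0], "angular": [0, 0, 0]},
    {"delta_pos": [0, 0, 0], "angular": [0, 0, 0]},
    {"delta_pos": [0, 0, 0], "angular": [0, 0, 0]},
    {"delta_pos": [0, 0, 0], "angular": [0, 0, 0]},
    {"delta_pos": [0, 0, 0], "angular": [0, 0, 0]},
    {"delta_pos": [0, 0, 0], "angular": [0, 0, 0]},
    {"delta_pos": [0, 0, -0.5], "angular": [0, 0, 0]},
    {"delta_pos": [0, 0, -1], "angular": [0, 0, 0]},
    {"delta_pos": [0, 0, -1], "angular": [0, 0, 0]},
  ],
  claw=1,
)

```text
t: 55.55
position: [0.471, 0.2643, 0.1482]
tcp_rot: [1.0, -0.001, -0.001, 0.0]
force: [0.5, 0.0, 0.3]
gripper_width: 0.999
finger_force: 0.0
```

Call:
send_rows(
  deltas=[
    {"delta_pos": [0, 0, -1], "angular": [0, 0, 0]},
    {"delta_pos": [0, 1, 0], "angular": [0, 0, 0]},
    {"delta_pos": [0, 1, 0], "angular": [0, 0, 0]},
    {"delta_pos": [0, 1, 0], "angular": [0, 0, 0]},
    {"delta_pos": [0, 1, 0], "angular": [0, 0, 0]},
    {"delta_pos": [0, 1, 0], "angular": [0, 0, 0]},
    {"delta_pos": [0, 1, 0], "angular": [0, 0, 0]},
    {"delta_pos": [0, 1, 0], "angular": [0, 0, 0]},
    {"delta_pos": [0, 1, 0], "angular": [0, 0, 0]},
    {"delta_pos": [0, 1, 0], "angular": [0, 0, 0]},
  ],
)

```text
t: 56.55
position: [0.4712, -0.0971, 0.188]
tcp_rot: [1.0, -0.001, 0.0, 0.0]
force: [-0.2, -0.2, 0.5]
gripper_width: 1.0
finger_force: 0.0
```

Call:
send_rows(
  deltas=[
    {"delta_pos": [0, 1, 0], "angular": [0, 0, 0]},
    {"delta_pos": [0, 1, 0], "angular": [0, 0, 0]},
    {"delta_pos": [0, 1, 0], "angular": [0, 0, 0]},
    {"delta_pos": [0, 1, 0], "angular": [0, 0, 0]},
    {"delta_pos": [0, 1, 0], "angular": [0, 0, 0]},
    {"delta_pos": [0, 1, 0], "angular": [0, 0, 0]},
    {"delta_pos": [0, 0.5, 0], "angular": [0, 0, 0]},
    {"delta_pos": [0, 0, 0], "angular": [0, 0, 0]},
    {"delta_pos": [0, 0, 0], "angular": [0, 0, 0]},
    {"delta_pos": [0, 0, 0], "angular": [0, 0, 0]},
  ],
)

```text
t: 57.55
position: [0.4714, -0.354, 0.1878]
tcp_rot: [1.0, 0.0, -0.0, -0.0]
force: [-0.1, -0.4, -0.2]
gripper_width: 1.001
finger_force: 0.0
```

Run:
```python
from station import r
from h import *
s=r.read_state(); print(s["t"],s["position"])
c=r.capture("top"); cv2.imwrite("pics/t6.png",c["image"][:,:,::-1])
comp(c,"amber cap (was 527.1 270.2)",(180,225,165,198),(.095,.12),circ,1,0)
comp(c,"sq cap (was 471 263.2)",(180,225,198,225),(.095,.12),circ,1,0)
comp(c,"tin (586 271.8)",(180,225,135,175),(.032,.044),rect,1,0)
comp(c,"pot",(305,370,155,220),(.06,.076),circ,1,0)
comp(c,"bowl",(445,495,105,145),(.026,.05),circ,1,0)
comp(c,"cap",(290,320,140,170),(.039,.055),circ,1,0)
```

```text
57.55 [ 0.47136029 -0.35396493  0.1877562 ]
amber cap (was 527.1 270.2) 149 [527.6 269.6  12.7] [527.6 268.9 104.6]
sq cap (was 471 263.2) 176 [472.  262.9  13.8] [471.7 262.3 102.9]
tin (586 271.8) 467 [584.9 270.   44.1  44.5  89.2] [585.  269.9  37.2]
pot 484 [507.9 -11.7  25.4] [507.8 -11.7  70. ]
bowl 201 [ 643.5 -292.4   30.4] [ 647.5 -296.2   32. ]
cap 207 [586.1  53.2  16.8] [586.2  53.1  43.3]
```

View pics/t6.png

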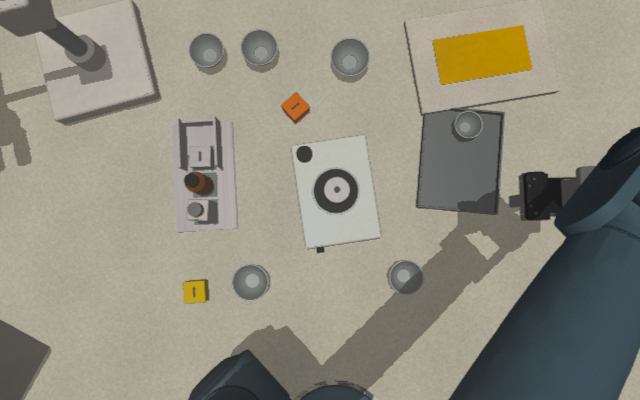

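The picture shows the pot centred on the disc (336,190), the tin in the bay (200,156), and both bottles upright on their original spots at (197,183) and (199,210). The bowl and lens cap have not moved and the arm is clear.

```bash
python3 -c "
from station import r
print(r.sign_off())"
```

```text
the job is handed in; nothing more can be done
None
```

The job is handed in: the pot is on the stage and the tin in the bay, each within about 2 mm of the middle; both bottles are back upright within 1 mm of their starts, and the bowl and lens cap are undisturbed (no verdict was returned).

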